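# Mount the sizing collar on the ring stretcher and lock it

### The arm

A 7-joint arm with a two-finger parallel gripper is mounted at the origin on the work surface. World frame = base frame: x ahead of the robot, y to its left, z up, the work surface at z = 0. Lengths are in mm, angles in rad, forces in N, time in s.
With the tool pointing down it reaches from about 400 to 875 mm from the base axis. Payload 4.4 kg.
Tool frame: the origin (TCP) lies between the finger pads; the fingertips stand 11 mm ahead of it and the grasp point (between the pads) lies 8 mm behind it; y points along the fingers, x is the direction in which the jaws open and shut, and the axes are right-handed (so a half turn about y gives the same grasp; the last joint's range is limited). The gripper opens to 85 mm and grips with 20 to 120 N. Pads are 22 mm wide; open, the fingers measure 114 mm over their backs; the gripper's body (76 mm by 85 mm) begins 54 mm behind the grasp point. The pads swing forward as they close: fully open they stand 13 mm farther back than shut.
Start: joints at [-1.266, 0.628, 0.038, 1.517, -0.027, 0.996, -0.02], TCP at [235.511, 605.849, 206.613] pointing down, gripper open.
Joint ranges: [-3.06, 3.06], [-0.37, 2.12], [-1.25, 1.32], [0.18, 2.47], [-1.1, 4.24], [0.23, 1.98], [-2.94, 2.94]. Speed limits (rad/s): [2.57, 2.57, 3.14, 3.14, 3.14, 3.14, 3.14].

### API

Orientations are given as [roll, pitch, yaw] about the fixed x, y, z axes, in that order (R = Rz(yaw) Ry(pitch) Rx(roll)).
In Python, from cell import * gives the robot as it stands.
- The arm moves only by the shell command python3 -m jog 'ROWS'. ROWS is JSON, a list of rows, each an object of numbers: "x", "y", "z": the shift along the tool's x, y, z in mm; "ax", "ay", "az": the turn, a rotation vector about the tool's x, y, z in rad; "grip": the finger opening in mm, from 0 to 85.4. In form: [{"x": .., "y": .., "z": .., "ax": .., "ay": .., "az": .., "grip": ..}, ...]. A call has 1 to 5 rows; each row is the pose to reach, as a shift and turn from the pose commanded when the call began, along the tool's axes at that moment; what a row does not reach only later rows make up. A row lasts 1/10 s, in which the tool goes at most 50 mm and 8.59 degrees, less where a joint would pass 70% of its speed; a pose out of reach is approached as far as the arm can. A call with a gripper value outside its range is refused whole. The fingers move at their own pace and stop on an object; the grip force is fixed at half the most. Time passes only in rows, so rows that repeat a pose let the fingers close. It gives the time, the measured TCP pose, the force and the opening at its end, in the units of the state.
- read_state(): the state, without advancing time (a new reading comes with each control period).
- get_image(name): name is "scene" or "top" or "wrist"; returns a dict with "color" (400x640x3 uint8, red, green, blue), "vfov" (degrees; the focal length in pixels is half the picture's height over the tangent of half this angle, whatever the lens; pixels are square), "cx", "cy" (the principal point, pixels), "camera_from_world" (4x4, takes a point from world to camera coordinates). Camera axes: x right, y down, z forward; pixel columns grow to the right and rows downward; lengths in mm; the calibration is good to about 2 mm. The wrist camera is an equidistant fisheye: a pixel r from the principal point sees the ray r / f radians off the axis. A picture is of the moment at which its call begins. There is no depth.
- finish_job(): hands the job in, once; it reports no verdict.
The state is a dict: "clock": time; "qpos": joint angles; "qd": joint speeds; "tau": joint torques, N m; "eef_pos": TCP position; "tool_rot": TCP orientation; "force": force on the tool from outside, world axes, zero at the start; "torque": the same for the moment, N m; "width": finger opening in mm.
Only numpy, scipy, OpenCV 4.12 (cv2) and the standard library are available. Lean on these libraries where they do the work, as an engineer would, in place of code of your own. Each camera call takes 0.05 s, during which the arm holds its last target.

### The job

Fit the brass sizing collar over the nose of the green ring stretcher, turn it until its three holes find the studs and slide it down flush on the deck, gently, without forcing it against the studs. Then swing the red-knobbed crank closed to its stop so that its tongue locks the collar, let go, and leave the other things on the counter where they are.

Things in the scene. Friction and masses are not known exactly. Their poses are not given: they have to be found in the camera images.
- collar_center (a point): brass sizing collar, loose, about 0.6 kg: round flange 84 mm across, 10 mm thick, at the bottom; hexagonal neck 42 mm across flats, 10 to 50 mm above the underside; bore 26 mm; three 10.8 mm holes through the flange, 29 mm from the axis, at 0, 120 and 240 degrees from its +x. Point on the axis, half-way up, 25 mm above the underside; z up. All three ways of fitting it are equally good
- collar: the same collar, origin at the centre of its underside. The neck's flats face its own +x and every 60 degrees on: grip it across two opposite flats, fingertips at least 16 mm above its underside, to clear the studs, which stand 3 mm out of a seated flange
- head: green cast-iron stretcher head bolted to the counter, foot 120 x 120 mm; origin on the counter under the nose's axis, z up. On top a round steel deck, 60 mm above the counter, with three fixed studs round a central nose. The studs' ring is locked at a hand-set angle that no pose shows: one stud lies within 40 degrees (0.7 rad) either side of the head's +x; see or feel where
- deck (a point): centre of the deck's top face, on the nose's axis, with the head's axes. Three steel studs, 8 mm across with chamfered tips, stand 13 mm above the deck, 29 mm from this axis, 120 degrees apart. The collar is home when its underside lies on the deck
- nose_tip (a point): tip of the fixed tapered steel nose, 48 mm above the deck. The nose is 24 mm across up to 26 mm above the deck, then tapers to 7 mm at the tip; it centres the collar's bore before the flange reaches the studs
- crank (a joint): angle of the hand crank about its upright pivot, rad: 0 closed at its stop, about 1.1 to 1.5 (open) at the start. Closing turns it counter-clockwise from above, the red knob going from the head's -x side to its -y side; about 2 N at the knob, stays where left. Its tongue, 11.5 to 19.5 mm above the deck, passes over the edge of a seated flange and strikes one not home
- crank_knob (a point): middle of the red knob on the crank handle: upright, round, 27 mm across, 36 mm tall (26 to 62 mm above the deck), 80 mm from the pivot; the crank's arm runs below it, its top 20 mm above the deck
- crank_pivot (a point): the crank's pivot axis at deck height, 90 mm from the nose's axis on the head's own -y side; with the crank closed the knob is 170 mm from the nose's axis on that side
- jar: amber glass jar with a steel cap, 54 mm across, 58 mm tall; origin under its centre. Leave alone; it and the collar may stand in each other's places
- ring_blank: silver ring blank, 23 mm across, 6 mm tall, on a small blue pad; origin under its centre. Leave alone
- mallet: boxwood mallet lying on the counter, head 50 x 100 x 50 mm, handle 175 mm along its own -x; origin under its head. Leave alone
- loupe: black eyepiece ring, 42 mm across, 22 mm tall; origin under its centre. Leave alone
- gauge: stepped brass gauge, 44 mm across, 36 mm tall; origin under its centre. Leave alone
Things that resemble listed ones, but are neither listed nor needed, are in the scene too. Leave any blue, pink or purple look-alike of the collar alone.

How it is judged:
By the outcome, as a careful person would: the job done as asked, in the order asked, and still so for the second after the job is handed in, with the robot touching nothing.
It also fails if it takes over 72 s, if anything falls off the work surface, if the arm or the gripper's body presses on something with over 40 N, if the wrist force passes 120 N, or if a joint passes its speed limit or range.

## Working session

There is one attempt and no reset: what is moved stays moved. The work goes in short steps, Python scripts to look and compute and a shell command to move; the robot and the scene stay as the last step left them, time stands still between calls to the robot, and variables do not carry over. Pictures are saved under pics/ and viewed, and the job is handed in when it is done.

```bash
ls; mkdir -p pics; cat > h.py <<'E'
from cell import *
import numpy as np, cv2
def snap(n,f):
    d=get_image(n); np.savez('pics/'+f+'.npz',**{k:np.array(v) for k,v in d.items()})
    cv2.imwrite('pics/'+f+'.png',cv2.cvtColor(d['color'],cv2.COLOR_RGB2BGR)); return d
def load(f):
    z=np.load('pics/'+f+'.npz'); return {k:z[k] for k in z.files}
def ray(d,u,v,fish=False):
    f=200/np.tan(np.radians(float(d['vfov']))/2)
    a=np.array([u-float(d['cx']),v-float(d['cy'])])
    if fish:
        r=np.hypot(*a); th=r/f; c=np.array([*(a/r*np.sin(th) if r>0 else [0,0]),np.cos(th)])
    else: c=np.array([a[0]/f,a[1]/f,1])
    T=np.array(d['camera_from_world']); R=T[:3,:3]; o=-R.T@T[:3,3]
    return o,R.T@c
def at(d,u,v,z,fish=False):
    o,r=ray(d,u,v,fish); return o+r*(z-o[2])/r[2]
def proj(d,p,fish=False):
    f=200/np.tan(np.radians(float(d['vfov']))/2)
    T=np.array(d['camera_from_world']); c=T[:3,:3]@np.array(p)+T[:3,3]
    if fish:
        r=np.hypot(c[0],c[1]); th=np.arctan2(r,c[2]); return np.array([float(d['cx']),float(d['cy'])])+f*th*c[:2]/r
    return np.array([float(d['cx'])+f*c[0]/c[2],float(d['cy'])+f*c[1]/c[2]])
def crop(f,u0,v0,u1,v1,s,o):
    im=cv2.imread('pics/'+f+'.png')[v0:v1,u0:u1]
    cv2.imwrite('pics/'+o+'.png',cv2.resize(im,None,fx=s,fy=s,interpolation=cv2.INTER_CUBIC))
E
python3 - <<'E'
from h import *
for n in ['scene','top','wrist']:
    d=snap(n,n+'0'); print(n,d['vfov'],d['cx'],d['cy'])
s=read_state(); print(s)
E
```

```text
pics
scene 52.401051320299786 316.20736740114785 201.5882590799992
top 51.30036098591312 320.8160051666806 200.3570940958425
wrist 65.70646984690485 318.3947914624978 200.1847102372064
{'clock': 0.15, 'qpos': array([-1.26583386,  0.62915218,  0.03844226,  1.51812316, -0.02697686,
        0.99632448, -0.01996049]), 'qd': array([ 0.00058316, -0.00240335,  0.0024056 , -0.00236691, -0.0005054 ,
       -0.00176818, -0.00029009]), 'tau': array([ 2.02383017e-03, -5.63803089e+01,  1.22760907e+00, -1.93652827e+01,
        1.10254463e-02,  7.36374030e-03, -1.33447506e-05]), 'eef_pos': array([235.29866135, 605.36462083, 205.89311554]), 'tool_rot': array([-1.57082028e+00,  1.48922650e-03,  1.20009125e+00]), 'force': array([ 0.61021891, -0.95206465,  0.24624923]), 'torque': array([ 0.01952417,  0.01917288, -0.05960531]), 'width': 85.63445835042965}
```

View pics/scene0.png

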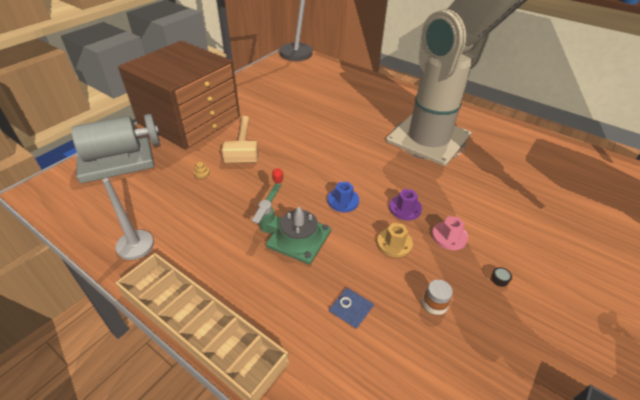

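View pics/top0.png

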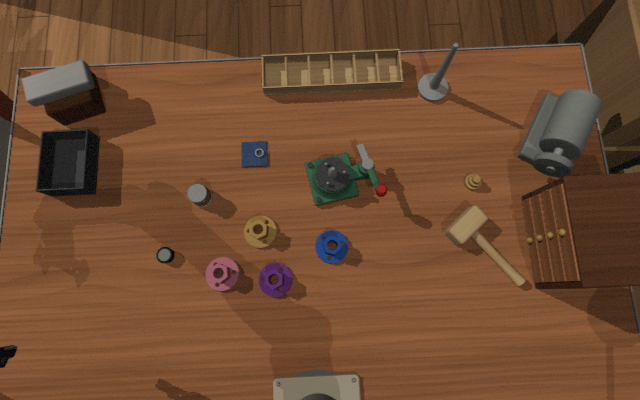

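View pics/wrist0.png

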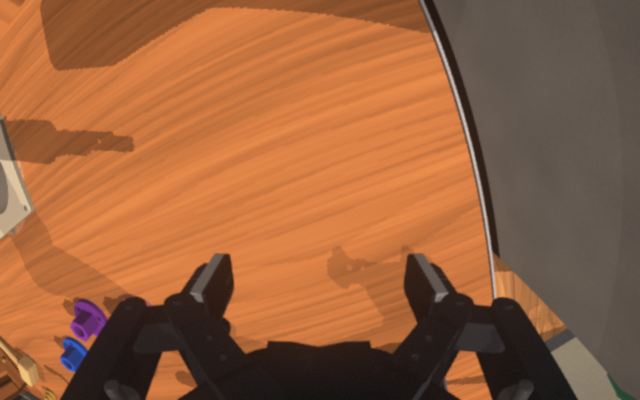

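The brass collar is at top (261,232) and scene (395,240), and it is the only brass-coloured one. The look-alikes are blue (332,247), pink (222,274) and purple (276,281). The small stepped brass part at (474,182) is the gauge. The head is at (335,178) with its knob at (381,190). I'll check enlarged crops.

```bash
python3 - <<'E'
from h import *
crop('top0',230,125,420,265,4,'c1')
crop('scene0',240,160,440,270,4,'c2')
E
```

```text
(no output)
```

View pics/c1.png

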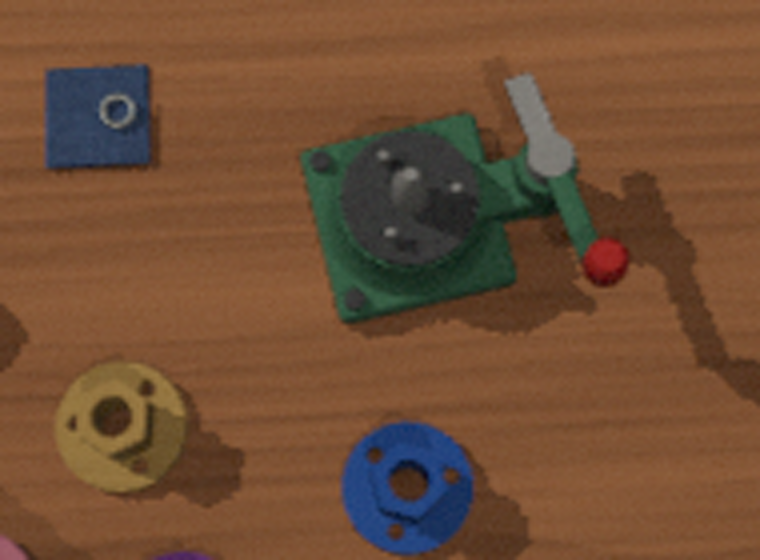

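View pics/c2.png

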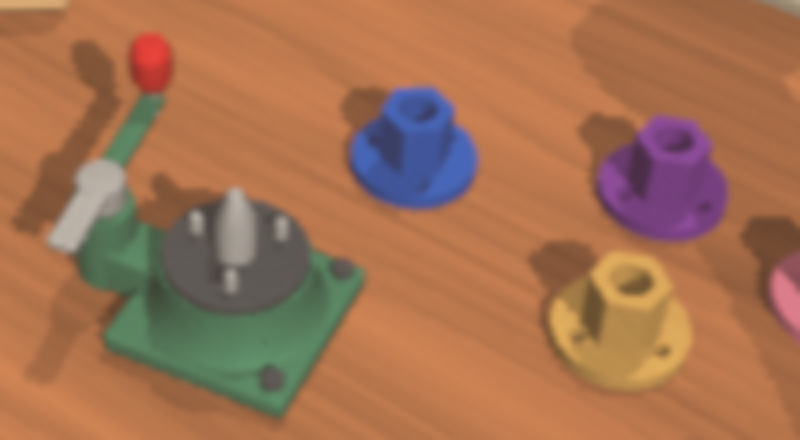

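```bash
python3 - <<'E'
from h import *
d=load('top0'); P=lambda u,v,z: at(d,230+u/4,125+v/4,z)
print('cam',ray(d,0,0)[0])
c=P(120,427,10); print('collar',c, 'bore',P(112,417,50))
for u,v in [(147,387),(72,423),(140,464)]:
    p=P(u,v,10); print('hole',p,np.hypot(*(p-c)[:2]),np.degrees(np.arctan2(*(p-c)[1::-1])))
k=P(411,196,60); print('deck',k,'nose',P(407,176,108))
for u,v in [(383,155),(456,187),(391,231)]:
    p=P(u,v,73); print('stud',p,np.hypot(*(p-k)[:2]),np.degrees(np.arctan2(*(p-k)[1::-1])))
for q in [(301,154),(470,114),(517,278),(344,321)]: print('foot',P(*q,10))
print('piv',P(550,153,85),'knob',P(605,261,122))
e=load('scene0')
print('scene collar bore top',at(e,240+635/4,160+281/4,50),'flange',at(e,240+620/4,160+322/4,10))
print('scene deck',at(e,240+236/4,160+255/4,60),'nose',at(e,240+236/4,160+190/4,108),'knob',at(e,240+151/4,160+45/4,122))
for u,v in [(197,216),(283,222),(231,272)]: print(at(e,240+u/4,160+v/4,73))
E
```

```text
cam [ 298.42394778  -23.49221518 1072.69665447]
collar [454.80675389 125.00315176  10.        ] bore [455.39506422 124.2488902   50.        ]
hole [479.96986539 107.13488086  10.        ] 30.86190670323623 -35.378478359503916
hole [458.89603395 155.76414269  10.        ] 31.031609281996275 82.42765801299389
hole [430.36202826 112.65433796  10.        ] 27.38681823764977 -153.19832989432624
deck [585.29796792 -67.91760078  60.        ] nose [584.30484818 -64.08963282 108.        ]
stud [609.06877347 -51.29544412  73.        ] 29.00598711676651 34.96385120728167
stud [586.06639409 -95.68995358  73.        ] 27.78298145945875 -88.41510200642873
stud [559.73713793 -53.73161574  73.        ] 29.23351161602836 150.97019761642002
foot [631.99142101   1.43739241  10.        ]
foot [ 654.4100541  -112.67047884   10.        ]
foot [ 540.44382668 -136.39301722   10.        ]
foot [517.23683608 -21.906717    10.        ]
piv [ 601.60805106 -154.24561412   85.        ] knob [ 522.65019776 -176.80512429  122.        ]
scene collar bore top [459.52304736 132.14658089  50.        ] flange [458.6697538  128.72372057  10.        ]
scene deck [592.22793518 -59.19031135  60.        ] nose [587.70549325 -62.08232863 108.        ] knob [ 532.76064372 -170.6494147   122.        ]
[591.15934516 -88.79375805  73.        ]
[564.4551471  -46.14963446  73.        ]
[613.49303772 -45.79347923  73.        ]
```

```bash
cat >> h.py <<'E'
from scipy.spatial.transform import Rotation as Ro
def goto(x,y,z,yaw):
    s=read_state(); r,p,w=s['tool_rot']; R=Ro.from_euler('xyz',[r,p,w])
    T=Ro.from_euler('xyz',[-np.pi/2,0,np.radians(yaw)])
    sh=R.inv().apply(np.array([x,y,z])-s['eef_pos']); a=(R.inv()*T).as_rotvec()
    print('now',np.round(s['eef_pos'],1),'yaw',round(np.degrees(w),2),'F',np.round(s['force'],1),'w',round(s['width'],1),'t',round(s['clock'],2),'q7',round(s['qpos'][6],2))
    print('shift',np.round(sh,1),'turn',np.round(a,4))
E
python3 - <<'E'
from h import *
goto(455,126,190,84.6)
E
```

```text
now [235.3 605.4 205.9] yaw 68.76 F [ 0.6 -1.   0.2] w 85.6 t 0.15 q7 -0.02
shift [-367.2   16.4 -378.4] turn [-2.000e-04 -2.765e-01 -1.500e-03]
```

```bash
python3 -m jog '[{"x":-30,"y":2,"z":-30,"ay":-0.03,"grip":66},{"x":-65,"y":5,"z":-65,"ay":-0.08,"grip":66},{"x":-100,"y":8,"z":-100,"ay":-0.14,"grip":66},{"x":-135,"y":8,"z":-135,"ay":-0.2,"grip":66},{"x":-170,"y":8,"z":-170,"ay":-0.27,"grip":66}]'; python3 -c "
from h import *
goto(455,126,190,84.6)"
```

```text
now [235.3 605.4 205.9] yaw 68.76 F [ 0.6 -1.   0.2] w 85.6 t 0.15 q7 -0.02
shift [-367.2   16.4 -378.4] turn [-2.000e-04 -2.765e-01 -1.500e-03]$[0]: bad value
```

```bash
python3 -m jog '[{"x":-30,"y":2,"z":-30,"ax":0,"ay":-0.03,"az":0,"grip":66},{"x":-65,"y":5,"z":-65,"ax":0,"ay":-0.08,"az":0,"grip":66},{"x":-100,"y":8,"z":-100,"ax":0,"ay":-0.14,"az":0,"grip":66},{"x":-135,"y":8,"z":-135,"ax":0,"ay":-0.2,"az":0,"grip":66},{"x":-170,"y":8,"z":-170,"ax":0,"ay":-0.27,"az":0,"grip":66}]'; python3 -c "
from h import *
goto(455,126,190,84.6)"
```

```text
clock: 0.65
eef_pos: [332.7, 383.7, 198.4]
tool_rot: [-1.571, 0.001, 1.473]
force: [1.3, 0.6, 0.0]
width: 65.9
now [332.7 383.7 198.4] yaw 84.4 F [1.3 0.6 0. ] w 65.9 t 0.65 q7 0.54
shift [-244.6    8.5 -146.8] turn [-0.     -0.0035 -0.0005]
```

```bash
python3 -m jog '[{"x":-35,"y":2,"z":-21,"ax":0,"ay":0,"az":0,"grip":66},{"x":-75,"y":4,"z":-45,"ax":0,"ay":0,"az":0,"grip":66},{"x":-115,"y":6,"z":-69,"ax":0,"ay":0,"az":0,"grip":66},{"x":-155,"y":8,"z":-93,"ax":0,"ay":0,"az":0,"grip":66},{"x":-190,"y":8,"z":-114,"ax":0,"ay":0,"az":0,"grip":66}]' && python3 -m jog '[{"x":-20,"y":0,"z":-14,"ax":0,"ay":0,"az":0,"grip":66},{"x":-44,"y":0,"z":-28,"ax":0,"ay":0,"az":0,"grip":66},{"x":-53,"y":0,"z":-33,"ax":0,"ay":0,"az":0,"grip":66},{"x":-53,"y":0,"z":-33,"ax":0,"ay":0,"az":0,"grip":66}]'; python3 -c "
from h import *
goto(455,126,190,84.6); d=snap('wrist','w1'); print(np.round(d['camera_from_world'],3)); print(proj(d,(455,126,50),True))"
```

```text
clock: 1.15
eef_pos: [427.1, 182.7, 190.4]
tool_rot: [-1.571, 0.001, 1.469]
force: [0.6, -0.3, 0.4]
width: 66.0
clock: 1.55
eef_pos: [454.4, 128.1, 190.5]
tool_rot: [-1.571, 0.0, 1.467]
force: [-0.6, 0.4, -0.8]
width: 65.9
now [454.4 128.1 190.5] yaw 84.05 F [-0.6  0.4 -0.8] w 65.9 t 1.55 q7 1.13
shift [-2.   0.5 -0.8] turn [-0.0002 -0.0096 -0.0003]
[[ 1.03000e-01  9.95000e-01 -1.00000e-03 -1.73399e+02]
 [ 9.49000e-01 -9.80000e-02  3.00000e-01 -4.52758e+02]
 [ 2.98000e-01 -3.20000e-02 -9.54000e-01  2.32507e+02]
 [ 0.00000e+00  0.00000e+00  0.00000e+00  1.00000e+00]]
[317.36115096 182.15983298]
```

View pics/w1.png

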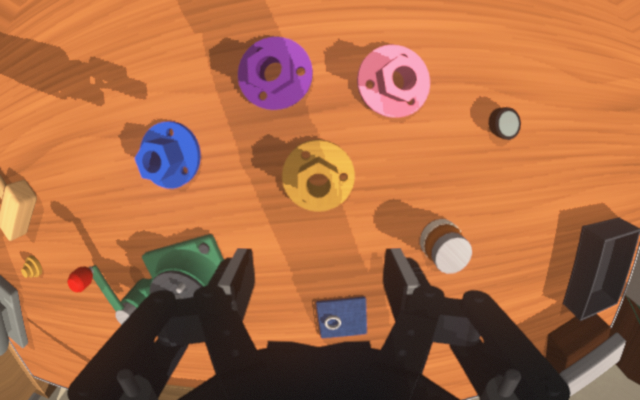

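```bash
python3 -c "
from h import *
crop('w1',270,130,370,220,8,'c3')"
```

```text
(no output)
```

View pics/c3.png

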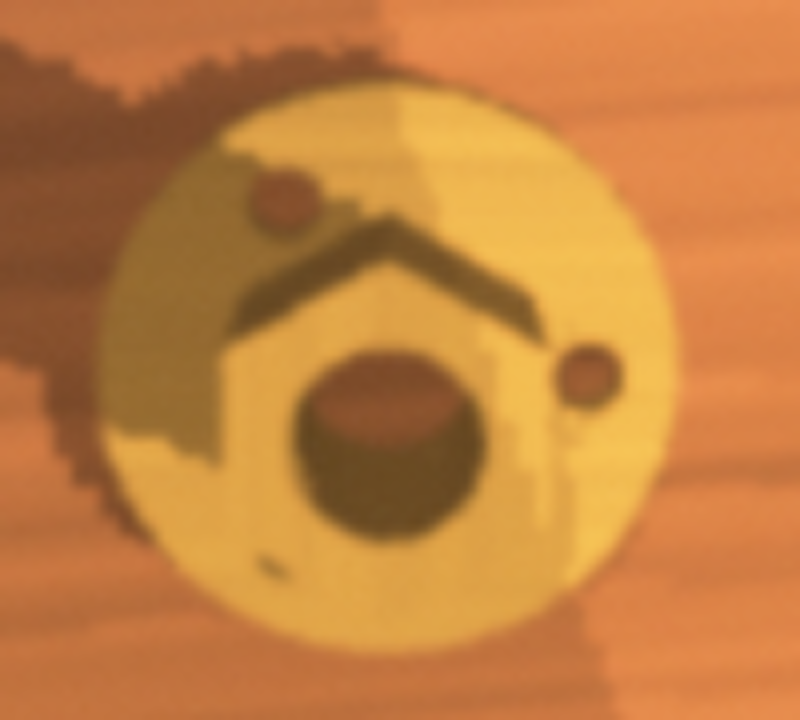

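```bash
python3 -c "
from h import *
d=load('w1'); P=lambda u,v,z: at(d,270+(u+.0)/8,130+v/8,z,True)
# flange edge points -> circle
E=np.array([P(u,v,10)[:2] for u,v in [(100,365),(680,365),(390,80),(390,655),(190,160),(600,160)]])
A=np.c_[2*E,np.ones(len(E))]; s=np.linalg.lstsq(A,(E**2).sum(1),rcond=None)[0]; print('flange',s[:2],np.sqrt(s[2]+s[0]**2+s[1]**2))
c=P(390,445,50); print('bore',c)
for q in [(285,203),(588,376)]:
    p=P(*q,10)[:2]
    for cc in (s[:2],c[:2]):
        w=p-cc; print(p,np.hypot(*w),np.degrees(np.arctan2(w[1],w[0])))
for a,b in [((222,350),(222,465)),((235,330),(385,255)),((385,262),(540,345))]:
    w=(P(*b,50)-P(*a,50))[:2]; print('edge',np.degrees(np.arctan2(w[1],w[0])))
"
```

```text
flange [458.83551564 127.28158648] 42.41769318149091
bore [458.79692297 127.03543172  50.        ]
[432.40904645 114.82904698] 29.213421814765336 -154.76949954826787
[432.40904645 114.82904698] 29.074316084826368 -155.17589599762167
[461.9550024  155.43314311] 28.323865167915407 83.67682515255675
[461.9550024  155.43314311] 28.572775115678798 83.65427140049668
edge -6.9317380590916295
edge 110.92412674714049
edge 55.5751040771683
```

```bash
python3 -c "
from h import *
goto(458.8,127.2,31,84.1)"
```

```text
now [453.8 129.6 190.5] yaw 84.19 F [-0.6  0.9 -0.3] w 65.9 t 1.6 q7 1.13
shift [ -2.  159.5  -5.3] turn [-0.0006  0.0015  0.0004]
```

```bash
python3 -m jog '[{"x":-2,"y":30,"z":-5,"ax":0,"ay":0,"az":0,"grip":66},{"x":-2,"y":60,"z":-5,"ax":0,"ay":0,"az":0,"grip":66},{"x":-2,"y":80,"z":-5,"ax":0,"ay":0,"az":0,"grip":66},{"x":-2,"y":80,"z":-5,"ax":0,"ay":0,"az":0,"grip":66},{"x":-2,"y":80,"z":-5,"ax":0,"ay":0,"az":0,"grip":66}]' ; python3 -c "
from h import *
goto(458.8,127.2,31,84.1); 
for i in range(3): snap('wrist','w2'); goto(458.8,127.2,31,84.1)"
```

```text
clock: 2.1
eef_pos: [458.5, 128.2, 110.8]
tool_rot: [-1.57, -0.0, 1.472]
force: [-0.2, 0.4, -0.3]
width: 66.4
now [458.5 128.2 110.8] yaw 84.35 F [-0.2  0.4 -0.3] w 66.4 t 2.1 q7 1.13
shift [-1.  79.8 -0.5] turn [-0.0007  0.0044  0.0005]
now [459.2 128.1 111.3] yaw 84.32 F [-1.2  0.4  0.2] w 65.7 t 2.15 q7 1.13
shift [-1.  80.3  0.3] turn [0.0008 0.0039 0.001 ]
now [459.5 127.9 111.7] yaw 84.3 F [ 0.2  0.5 -0.1] w 65.7 t 2.2 q7 1.13
shift [-0.9 80.7  0.8] turn [0.0017 0.0035 0.0012]
now [459.6 127.6 111.8] yaw 84.27 F [ 0.2  0.5 -0.5] w 65.7 t 2.25 q7 1.13
shift [-0.6 80.8  0.9] turn [0.002  0.003  0.0012]
```

View pics/w2.png

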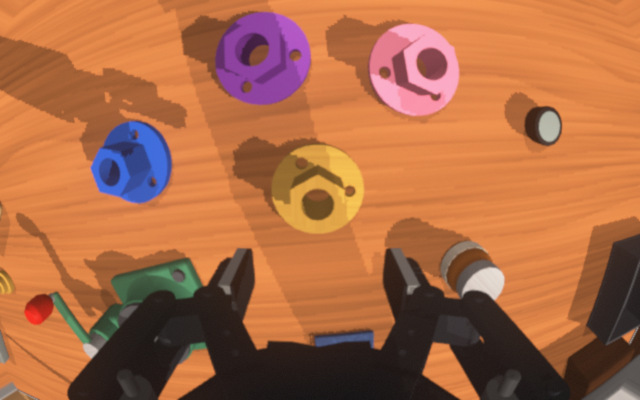

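The wrist picture shows the collar bore at (318,204), centred between the fingers at 250 and 387. The flats are parallel to the pads, so I'll go down.

```bash
python3 -m jog '[{"x":-0.5,"y":25,"z":0.5,"ax":0,"ay":0,"az":0,"grip":66},{"x":-0.5,"y":50,"z":0.5,"ax":0,"ay":0,"az":0,"grip":66},{"x":-0.5,"y":70,"z":0.5,"ax":0,"ay":0,"az":0,"grip":66},{"x":-0.5,"y":79,"z":0.5,"ax":0,"ay":0,"az":0,"grip":66},{"x":-0.5,"y":79,"z":0.5,"ax":0,"ay":0,"az":0,"grip":66}]' ; python3 -m jog '[{"x":0,"y":0,"z":0,"ax":0,"ay":0,"az":0,"grip":38},{"x":0,"y":0,"z":0,"ax":0,"ay":0,"az":0,"grip":38},{"x":0,"y":0,"z":0,"ax":0,"ay":0,"az":0,"grip":38},{"x":0,"y":0,"z":0,"ax":0,"ay":0,"az":0,"grip":38},{"x":0,"y":0,"z":0,"ax":0,"ay":0,"az":0,"grip":38}]'; python3 -c "
from h import *
goto(458.8,127.2,31,84.1); snap('wrist','w3'); print(read_state()['torque'])"
```

```text
clock: 2.75
eef_pos: [458.2, 126.4, 31.4]
tool_rot: [-1.57, 0.0, 1.47]
force: [0.5, -0.2, -0.2]
width: 66.1
clock: 3.25
eef_pos: [458.6, 126.4, 31.9]
tool_rot: [-1.571, -0.0, 1.47]
force: [-0.6, 0.5, 0.2]
width: 38.0
now [458.6 126.4  31.9] yaw 84.22 F [-0.6  0.5  0.2] w 38.0 t 3.25 q7 1.12
shift [ 0.9  0.9 -0.1] turn [0.0005 0.0021 0.0003]
[ 0.04129685 -0.01399232  0.01254743]
```

View pics/w3.png

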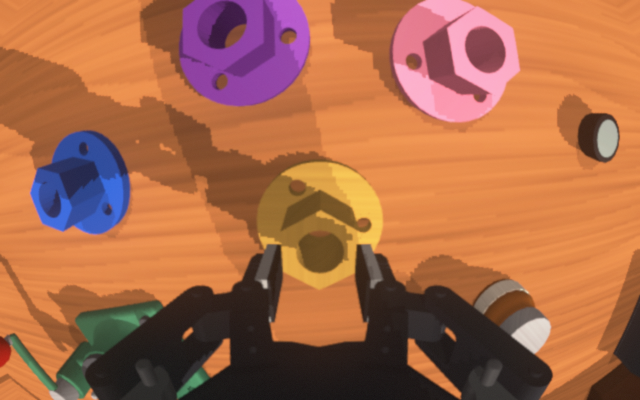

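```bash
python3 -c "
from h import *
crop('w3',220,150,420,300,4,'c4'); d=load('w3')
for p in [(458.7,127.2,50),(458.7,127.2,10)]: print(proj(d,p,True))
snap('scene','s3'); crop('s3',330,160,480,280,5,'c5')"
```

```text
[321.51596113 252.95246074]
[320.95870196 225.08243064]
```

View pics/c4.png

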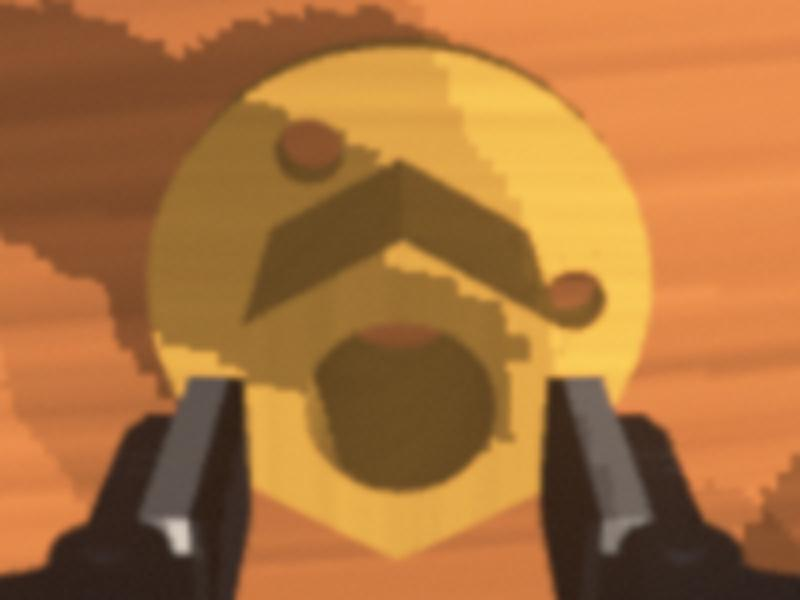

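View pics/c5.png

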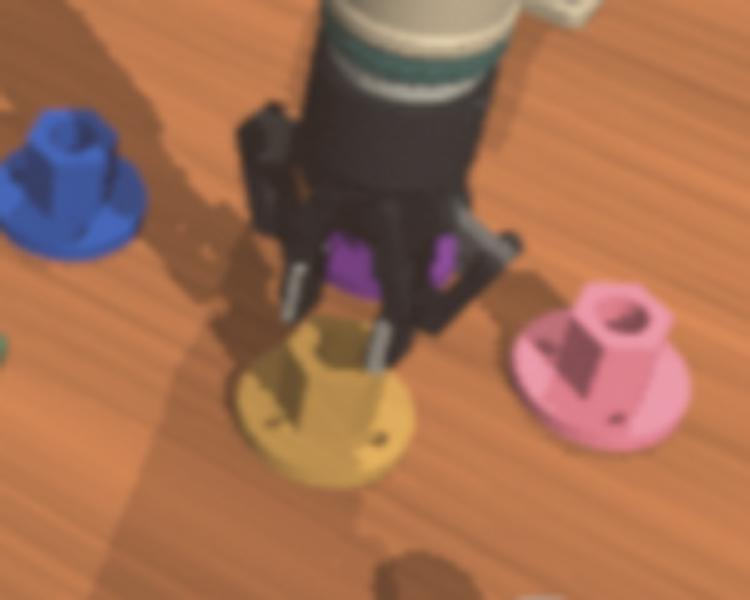

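```bash
python3 -m jog '[{"x":0,"y":0,"z":0,"ax":0,"ay":0,"az":0,"grip":30},{"x":0,"y":0,"z":0,"ax":0,"ay":0,"az":0,"grip":25},{"x":0,"y":0,"z":0,"ax":0,"ay":0,"az":0,"grip":25}]'; python3 -c "
from h import *
goto(458.8,127.2,31,84.1); snap('wrist','w4');crop('w4',220,150,420,300,4,'c4')"
```

```text
clock: 3.65
eef_pos: [458.3, 126.3, 31.6]
tool_rot: [-1.571, 0.0, 1.47]
force: [-0.1, 0.5, 0.1]
width: 25.2
now [458.3 126.3  31.6] yaw 84.22 F [-0.1  0.5  0.1] w 25.2 t 3.65 q7 1.12
shift [ 1.   0.6 -0.4] turn [-0.0001  0.0022 -0.0001]
```

View pics/c4.png

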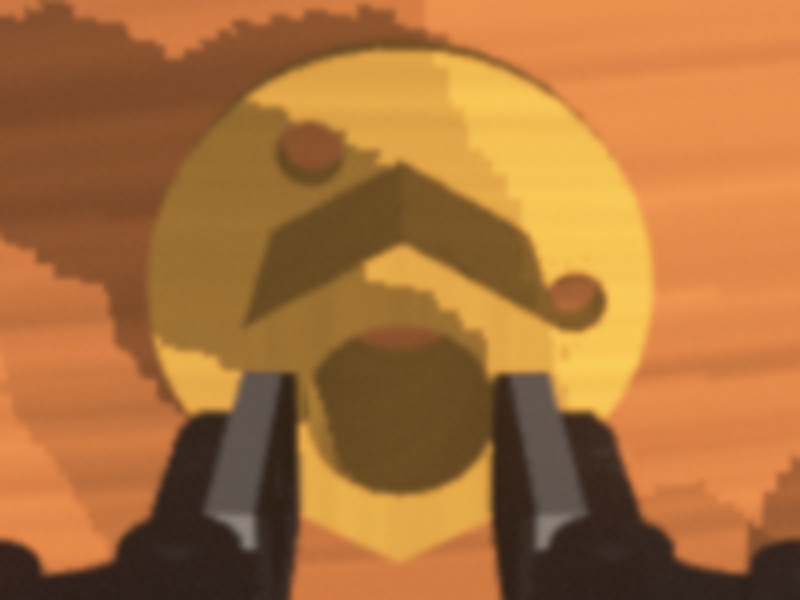

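```bash
python3 -c "
from h import *
d=load('w4'); s=read_state(); R=Ro.from_euler('xyz',s['tool_rot']).as_matrix()
T=d['camera_from_world']; print('cam in tool',R.T@(-T[:3,:3].T@T[:3,3]-s['eef_pos']))
for y in (11,0,-8,-30,-54):
  for z in (-11,11):
    print(y,z,[np.round(proj(d,s['eef_pos']+R@np.array([x,y,z]),True)) for x in(-12.6,12.6)])
"; python3 -c "
from h import *
print(read_state())"
```

```text
cam in tool [  -0.77519287 -167.04024985   76.66018915]
11 -11 [array([300., 247.]), array([339., 247.])]
11 11 [array([299., 215.]), array([340., 215.])]
0 -11 [array([299., 255.]), array([341., 255.])]
0 11 [array([298., 222.]), array([342., 222.])]
-8 -11 [array([298., 262.]), array([341., 262.])]
-8 11 [array([297., 227.]), array([343., 227.])]
-30 -11 [array([296., 282.]), array([344., 282.])]
-30 11 [array([294., 244.]), array([346., 244.])]
-54 -11 [array([292., 310.]), array([348., 310.])]
-54 11 [array([290., 268.]), array([350., 268.])]
{'clock': 3.7, 'qpos': array([-0.32198796,  0.6859098 , -0.00862284,  2.13470923,  0.01717285,
        0.32117103,  1.12496867]), 'qd': array([ 0.00085925,  0.00094068, -0.00030691, -0.00101654, -0.00291077,
        0.00157339, -0.00028555]), 'tau': array([ 2.33184601e-04, -4.71619892e+01,  6.52462486e-01, -7.28171423e+00,
        4.17246905e-03,  1.98630085e-03, -1.10987688e-06]), 'eef_pos': array([458.32996545, 126.28002012,  31.55987987]), 'tool_rot': array([-1.57065666e+00,  1.92958460e-05,  1.46992505e+00]), 'force': array([-0.09909043, -0.23473455,  0.27708444]), 'torque': array([-0.0080572 ,  0.00318504, -0.03244522]), 'width': 25.22791312232019}
```

View pics/w4.png

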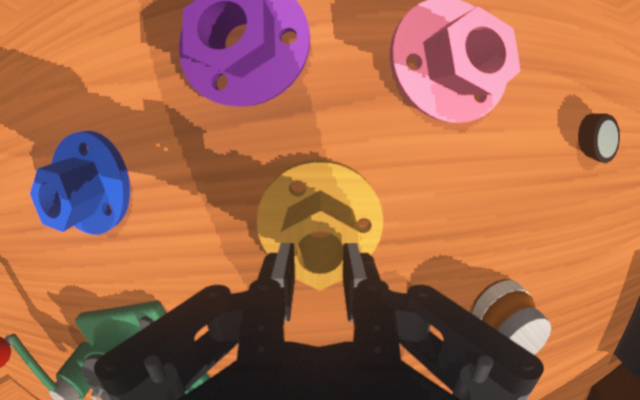

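```bash
python3 -c "
from h import *
d=load('s3')
for z in (21,35,50,61):
  print(z,[(np.round((proj(d,(458.4-s*2,126.3+s*20,z))-[330,160])*5)) for s in(-1,1)])
"
```

```text
21 [array([286., 368.]), array([364., 402.])]
35 [array([290., 349.]), array([369., 382.])]
50 [array([294., 327.]), array([374., 361.])]
61 [array([298., 312.]), array([378., 345.])]
```

```bash
python3 -c "
from h import *
for f,row,xs in (('w2',249,(252,386)),('w3',244.5,(281,356)),('w4',243,(294,343))):
  d=load(f); f_=200/np.tan(np.radians(float(d['vfov']))/2)
  # camera in tool const
  s=read_state(); R=Ro.from_euler('xyz',s['tool_rot']).as_matrix(); d=load('w4')
  for zz in (8,11):
    best=min((abs(proj(d,s['eef_pos']+R@np.array([0,y,zz]),True)[1]-row),y) for y in np.arange(-60,20,.5))
    y=best[1]
    print(f,zz,y,[np.round(proj(d,s['eef_pos']+R@np.array([w,y,zz]),True)) for w in (-33,33,-19,19,-12.6,12.6)],xs)
"
```

```text
w2 8 -29.5 [array([254., 248.]), array([386., 248.]), array([282., 249.]), array([358., 249.]), array([295., 249.]), array([345., 249.])] (252, 386)
w2 11 -35.5 [array([251., 248.]), array([389., 248.]), array([280., 249.]), array([360., 249.]), array([294., 249.]), array([347., 249.])] (252, 386)
w3 8 -24.0 [array([256., 244.]), array([384., 244.]), array([283., 244.]), array([357., 244.]), array([295., 244.]), array([345., 244.])] (281, 356)
w3 11 -30.5 [array([253., 244.]), array([387., 244.]), array([281., 244.]), array([359., 244.]), array([294., 244.]), array([346., 244.])] (281, 356)
w4 8 -22.5 [array([257., 242.]), array([383., 242.]), array([283., 243.]), array([357., 243.]), array([296., 243.]), array([344., 243.])] (294, 343)
w4 11 -29.0 [array([254., 243.]), array([386., 243.]), array([282., 243.]), array([358., 243.]), array([294., 243.]), array([346., 243.])] (294, 343)
```

The pads closed to 25 mm without touching anything. Both the wrist view (pad tips at row 243) and the scene view put the fingertips about 25 mm above the reported TCP, rather than 11 mm below it as stated. I'll reopen, go down in steps and look as I go.

```bash
python3 -m jog '[{"x":0,"y":0,"z":0,"ax":0,"ay":0,"az":0,"grip":64},{"x":0,"y":0,"z":0,"ax":0,"ay":0,"az":0,"grip":64},{"x":0,"y":0,"z":0,"ax":0,"ay":0,"az":0,"grip":64},{"x":0.5,"y":8,"z":0,"ax":0,"ay":0,"az":0,"grip":64},{"x":0.5,"y":16,"z":0,"ax":0,"ay":0,"az":0,"grip":64}]'; python3 -m jog '[{"x":0,"y":6,"z":0,"ax":0,"ay":0,"az":0,"grip":64},{"x":0,"y":6,"z":0,"ax":0,"ay":0,"az":0,"grip":64}]'; python3 -c "
from h import *
goto(458.8,127.2,-4,84.1); snap('wrist','w5');snap('scene','s5');crop('s5',330,160,480,280,5,'c5')"
```

```text
clock: 4.2
eef_pos: [458.6, 126.9, 15.1]
tool_rot: [-1.571, -0.0, 1.47]
force: [0.1, -0.1, -1.3]
width: 64.3
clock: 4.4
eef_pos: [457.6, 126.6, 8.4]
tool_rot: [-1.569, 0.001, 1.47]
force: [0.3, -0.4, -0.2]
width: 63.9
now [457.6 126.6   8.4] yaw 84.23 F [ 0.3 -0.4 -0.2] w 63.9 t 4.4 q7 1.12
shift [ 0.8 12.4 -1.2] turn [-0.0021  0.0022 -0.0009]
```

View pics/w5.png

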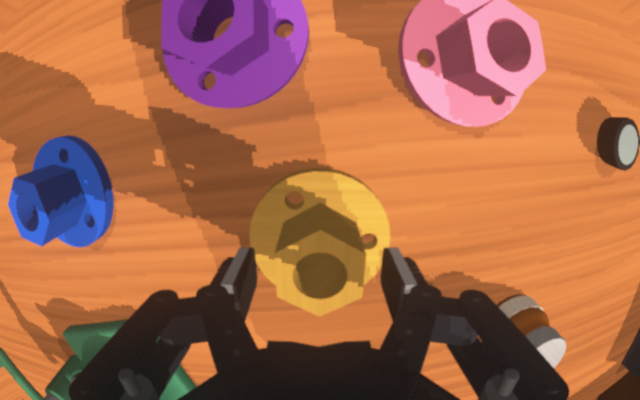

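View pics/c5.png

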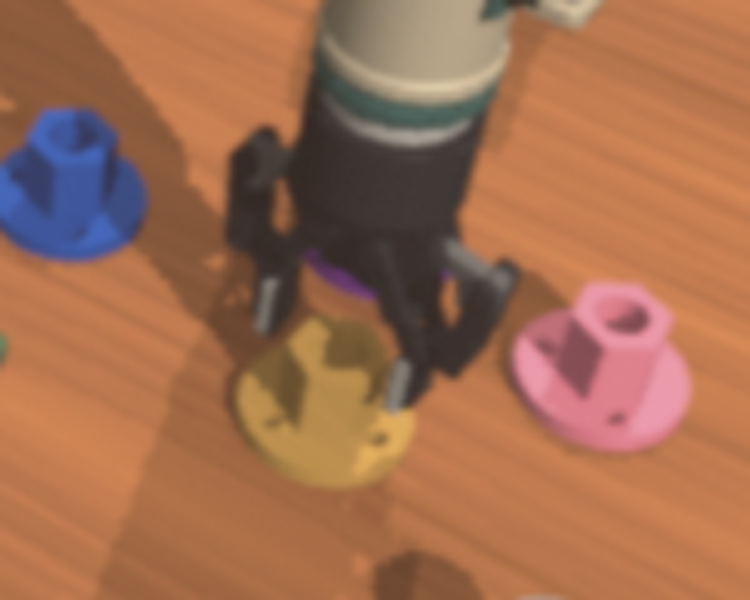

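```bash
python3 -m jog '[{"x":0.5,"y":5,"z":-0.5,"ax":0,"ay":0,"az":0,"grip":64},{"x":0.5,"y":9,"z":-0.5,"ax":0,"ay":0,"az":0,"grip":64},{"x":0.5,"y":12,"z":-0.5,"ax":0,"ay":0,"az":0,"grip":64},{"x":0.5,"y":12,"z":-0.5,"ax":0,"ay":0,"az":0,"grip":64}]'; python3 -m jog '[{"x":0,"y":0,"z":0,"ax":0,"ay":0,"az":0,"grip":48},{"x":0,"y":0,"z":0,"ax":0,"ay":0,"az":0,"grip":42},{"x":0,"y":0,"z":0,"ax":0,"ay":0,"az":0,"grip":36},{"x":0,"y":0,"z":0,"ax":0,"ay":0,"az":0,"grip":36},{"x":0,"y":0,"z":0,"ax":0,"ay":0,"az":0,"grip":36}]'; python3 -c "
from h import *
goto(458.8,127.2,-4,84.1); snap('wrist','w6');snap('scene','s6');crop('s6',330,160,480,280,5,'c6')"
```

```text
clock: 4.9
eef_pos: [458.7, 127.1, -2.8]
tool_rot: [-1.57, 0.0, 1.47]
force: [0.0, -0.0, -0.2]
width: 63.7
clock: 5.4
eef_pos: [459.0, 127.0, -2.0]
tool_rot: [-1.571, 0.0, 1.469]
force: [-1.0, -0.7, 5.0]
width: 41.1
now [459. 127.  -2.] yaw 84.19 F [-1.  -0.7  5. ] w 41.1 t 5.4 q7 1.11
shift [0.2 2.  0.2] turn [ 0.0002  0.0016 -0.0001]
```

View pics/w6.png

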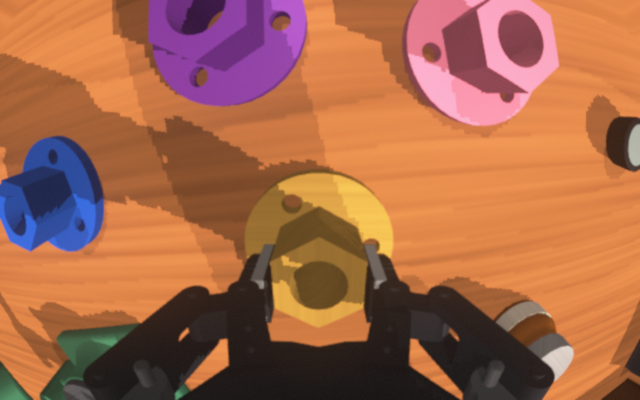

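View pics/c6.png

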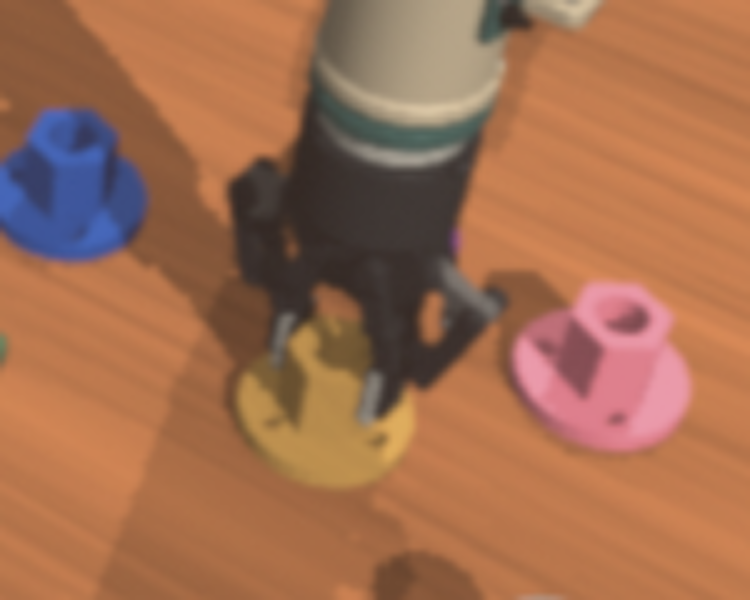

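Gripped at width 41.1. I'll lift it and check that it comes with the gripper.

```bash
python3 -m jog '[{"x":0,"y":-8,"z":0,"ax":0,"ay":0,"az":0,"grip":36},{"x":0,"y":-20,"z":0,"ax":0,"ay":0,"az":0,"grip":36},{"x":0,"y":-40,"z":0,"ax":0,"ay":0,"az":0,"grip":36},{"x":0,"y":-70,"z":0,"ax":0,"ay":0,"az":0,"grip":36},{"x":0,"y":-100,"z":0,"ax":0,"ay":0,"az":0,"grip":36}]';python3 -m jog '[{"x":0,"y":-30,"z":0,"ax":0,"ay":0,"az":0,"grip":36},{"x":0,"y":-55,"z":0,"ax":0,"ay":0,"az":0,"grip":36},{"x":0,"y":-60,"z":0,"ax":0,"ay":0,"az":0,"grip":36}]'; python3 -c "
from h import *
goto(585,-65,160,32); snap('wrist','w7')"
```

```text
clock: 6.0
eef_pos: [458.1, 127.1, 98.8]
tool_rot: [-1.569, 0.0, 1.47]
force: [0.6, 0.5, -5.9]
width: 41.2
clock: 6.3
eef_pos: [460.4, 127.8, 160.5]
tool_rot: [-1.576, -0.002, 1.47]
force: [1.6, 0.7, -6.6]
width: 40.9
now [460.4 127.8 160.5] yaw 84.24 F [ 1.6  0.7 -6.6] w 40.9 t 6.3 q7 1.12
shift [-179.3    0.8 -143.3] turn [0.0036 0.9117 0.0045]
```

View pics/w7.png

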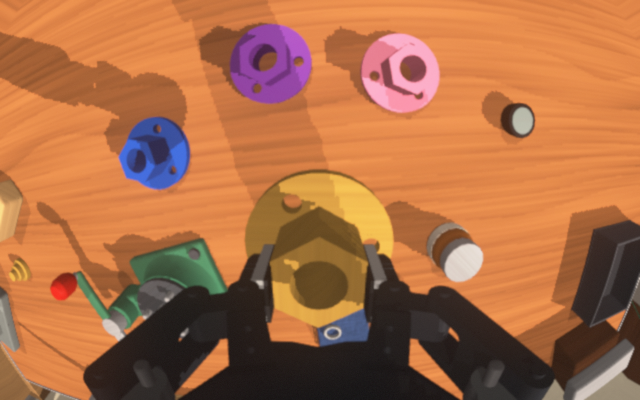

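```bash
python3 -c "
from h import *
goto(643,-158,170,32)"; python3 -m jog '[{"x":-18,"y":-3,"z":-15,"ax":0,"ay":0.08,"az":0,"grip":36},{"x":-48,"y":-8,"z":-38,"ax":0,"ay":0.2,"az":0,"grip":36},{"x":-80,"y":-10,"z":-60,"ax":0,"ay":0.33,"az":0,"grip":36},{"x":-110,"y":-10,"z":-85,"ax":0,"ay":0.46,"az":0,"grip":36},{"x":-135,"y":-10,"z":-105,"ax":0,"ay":0.55,"az":0,"grip":36}]'; python3 -c "
from h import *
goto(643,-158,170,32)"
```

```text
now [459.9 127.6 159.7] yaw 84.24 F [ 0.2 -0.2 -5.4] w 40.7 t 6.35 q7 1.12
shift [-265.8  -10.  -210.9] turn [0.0026 0.9117 0.0033]
clock: 6.85
eef_pos: [549.6, -20.0, 165.9]
tool_rot: [-1.569, 0.002, 0.914]
force: [1.1, 0.5, -6.1]
width: 41.2
now [549.6 -20.  165.9] yaw 52.38 F [ 1.1  0.5 -6.1] w 41.2 t 6.85 q7 1.0
shift [ -52.3   -4.2 -158.2] turn [-0.0009  0.3558 -0.0026]
```

```bash
python3 -m jog '[{"x":-12,"y":-3,"z":-35,"ax":0,"ay":0.08,"az":0,"grip":36},{"x":-25,"y":-4,"z":-70,"ax":0,"ay":0.18,"az":0,"grip":36},{"x":-38,"y":-4,"z":-110,"ax":0,"ay":0.28,"az":0,"grip":36},{"x":-48,"y":-4,"z":-140,"ax":0,"ay":0.35,"az":0,"grip":36},{"x":-52,"y":-4,"z":-155,"ax":0,"ay":0.355,"az":0,"grip":36}]'; python3 -m jog '[{"x":0,"y":0,"z":0,"ax":0,"ay":0,"az":0,"grip":36},{"x":0,"y":0,"z":0,"ax":0,"ay":0,"az":0,"grip":36}]'; python3 -c "
from h import *
goto(643,-158,170,32); d=snap('wrist','w8'); print(proj(d,(585,-65,60),True),proj(d,(585,-65,108),True));goto(643,-158,170,32)"
```

```text
clock: 7.35
eef_pos: [641.2, -157.0, 168.9]
tool_rot: [-1.571, 0.004, 0.56]
force: [-0.4, 0.1, -6.2]
width: 41.1
clock: 7.55
eef_pos: [639.9, -151.9, 169.2]
tool_rot: [-1.567, 0.003, 0.565]
force: [0.9, 1.4, -5.8]
width: 40.7
now [ 639.9 -151.9  169.2] yaw 32.38 F [ 0.9  1.4 -5.8] w 40.7 t 7.55 q7 0.91
shift [-0.6 -0.9 -6.8] turn [-0.004   0.0065 -0.0031]
[319.51456546  76.30360494] [319.59076378  69.9159949 ]
now [ 640.  -151.1  169.6] yaw 32.44 F [-0.3  0.7 -5.8] w 40.8 t 7.6 q7 0.91
shift [-1.2 -0.4 -7.4] turn [-0.0039  0.0076 -0.0023]
```

View pics/w8.png

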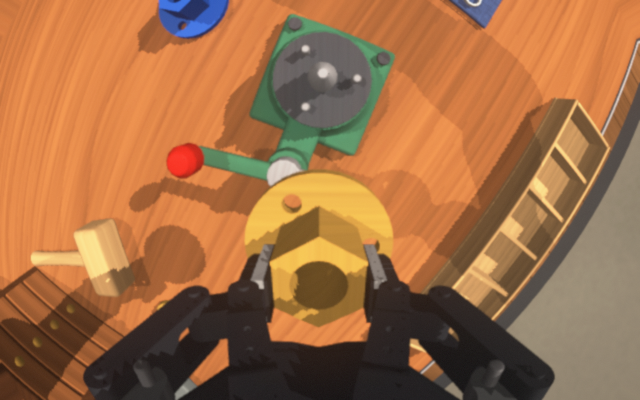

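```bash
python3 -c "
from h import *
d=snap('wrist','w9'); goto(643,-158,170,32); crop('w9',240,10,420,145,4,'c9')"
```

```text
now [ 640.3 -150.9  170.2] yaw 32.47 F [ 0.5  0.1 -5.5] w 40.9 t 7.65 q7 0.91
shift [-1.6  0.1 -7.4] turn [-0.0033  0.0081 -0.0016]
```

View pics/c9.png

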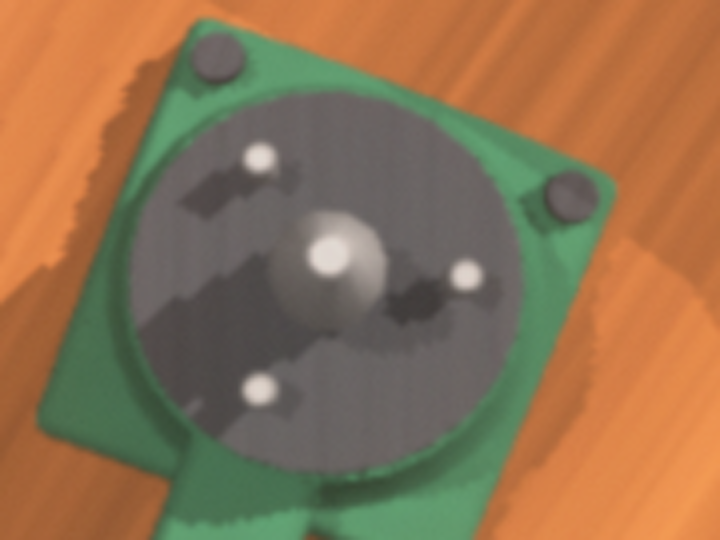

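```bash
cat > fit.py <<'E'
from h import *
from scipy.optimize import least_squares
def fitstuds(f,u0,v0,s,studs,tip,base=None):
    d=load(f); P=lambda q,z: at(d,u0+q[0]/s,v0+q[1]/s,z,True)[:2]
    S=np.array([P(q,73) for q in studs]); t=P(tip,108)
    def r(p):
        a=p[2]+np.array([0,1,2])*2*np.pi/3
        M=p[:2]+29*np.c_[np.cos(a),np.sin(a)]
        D=np.linalg.norm(S[:,None]-M[None],axis=2); j=D.argmin(1)
        return (S-M[j]).ravel()
    b=min((least_squares(r,[*S.mean(0),a0]) for a0 in np.radians([0,20,40,60,80,100])),key=lambda q:q.cost)
    print('centre',b.x[:2],'stud deg',np.degrees(b.x[2])%120,'res',np.round(b.fun,1),'tip',t)
E
python3 -c "
from fit import *
fitstuds('w9',240,10,4,[(260,156),(466,274),(260,389)],(329,255))
d=load('w9'); P=lambda u,v,z: at(d,240+u/4,10+v/4,z,True)[:2]
E=np.array([P(u,v,60) for u,v in [(130,275),(523,285),(330,92),(330,473),(200,145),(455,135)]])
A=np.c_[2*E,np.ones(len(E))]; s=np.linalg.lstsq(A,(E**2).sum(1),rcond=None)[0]; print('deck',s[:2],np.sqrt(s[2]+s[0]**2+s[1]**2))
print('knob',at(d,185,157,122,True),'pivot',at(d,284,168,82,True))
"
```

```text
centre [588.38194796 -65.16085204] stud deg 32.33508966775701 res [ 0.1  0.1 -0.2 -0.1  0.1  0.1] tip [588.24379214 -65.54654193]
deck [588.98153605 -65.78079868] 43.20961359191354
knob [ 532.78595224 -169.15857012  122.        ] pivot [ 601.91823953 -146.28329299   82.        ]
```

```bash
python3 -c "
from h import *
crop('w9',235,160,405,340,4,'c10')"
```

```text
(no output)
```

View pics/c10.png

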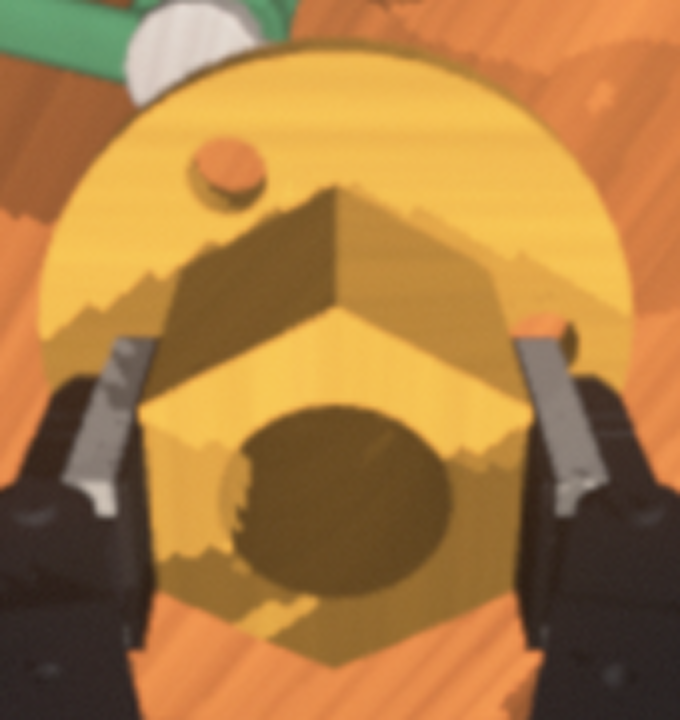

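```bash
python3 -c "
from h import *
d=load('w9'); e=np.array([640.1,-151.0,169.9]); yaw=np.radians(32.45)
X=np.array([np.cos(yaw),np.sin(yaw)]);Z=np.array([-X[1],X[0]])
def P(u,v,dz):
    p=at(d,235+u/4,160+v/4,e[2]+dz,True)[:2]-e[:2]; return np.array([p@X,p@Z])
print('bore (toolx,z)',P(336,502,52))
h=P(228,173,12); print('hole',h,np.hypot(*(h-P(336,502,52))),np.degrees(np.arctan2(*(h-P(336,502,52))[::-1])))
E=np.array([P(u,v,12) for u,v in [(38,330),(632,330),(336,46),(110,130),(560,130)]])
A=np.c_[2*E,np.ones(len(E))]; s=np.linalg.lstsq(A,(E**2).sum(1),rcond=None)[0]; print('flange',s[:2],np.sqrt(s[2]+s[0]**2+s[1]**2)); w=h-s[:2]; print(np.degrees(np.arctan2(w[1],w[0])))
"
```

```text
bore (toolx,z) [-0.24833283  0.4439496 ]
hole [-14.49764329  25.42814635] 28.762005077064508 119.69753635357971
flange [-0.38686955  1.1616459 ] 41.89416629982626
120.17765481843966
```

The collar sits square in the jaws, with its axis within 1 mm of the TCP and a hole at exactly 120° from the jaw axis. The stud angle is 32.3° and the nose is at (588.3, -65.3). Next I'll move over the nose.

```bash
python3 -c "
from h import *
goto(588.9,-65.7,165,32.3)"
```

```text
now [ 640.3 -150.9  170.2] yaw 32.47 F [ 0.5  0.1 -5.5] w 40.9 t 7.65 q7 0.91
shift [ 2.3  5.5 99.5] turn [-0.0033  0.0029 -0.0016]
```

```bash
python3 -m jog '[{"x":0,"y":1,"z":15,"ax":0,"ay":0,"az":0,"grip":36},{"x":1,"y":3,"z":40,"ax":0,"ay":0,"az":0,"grip":36},{"x":2,"y":5,"z":65,"ax":0,"ay":0.002,"az":0,"grip":36},{"x":2,"y":5,"z":88,"ax":0,"ay":0.002,"az":0,"grip":36},{"x":2,"y":5,"z":99,"ax":0,"ay":0.002,"az":0,"grip":36}]';python3 -m jog '[{"x":0,"y":0,"z":0,"ax":0,"ay":0,"az":0,"grip":36},{"x":0,"y":0,"z":0,"ax":0,"ay":0,"az":0,"grip":36},{"x":0,"y":0,"z":0,"ax":0,"ay":0,"az":0,"grip":36}]'; python3 -c "
from h import *
goto(588.9,-65.7,165,32.3)"
```

```text
clock: 8.15
eef_pos: [588.4, -64.1, 166.4]
tool_rot: [-1.567, 0.0, 0.567]
force: [0.1, -0.1, -6.4]
width: 41.2
clock: 8.45
eef_pos: [591.1, -69.9, 166.8]
tool_rot: [-1.573, -0.0, 0.561]
force: [-0.4, -0.7, -5.9]
width: 41.2
now [591.1 -69.9 166.8] yaw 32.17 F [-0.4 -0.7 -5.9] w 41.2 t 8.45 q7 0.8
shift [0.4 1.8 4.8] turn [ 0.0019 -0.0023  0.0004]
```

```bash
for i in 1 2; do python3 -m jog '[{"x":0,"y":0,"z":0,"ax":0,"ay":0,"az":0,"grip":36},{"x":0,"y":0,"z":0,"ax":0,"ay":0,"az":0,"grip":36}]'; python3 -c "
from h import *
goto(588.9,-65.7,165,32.3)"; done
```

```text
clock: 8.65
eef_pos: [590.6, -69.2, 166.5]
tool_rot: [-1.571, 0.0, 0.562]
force: [0.5, -1.0, -6.3]
width: 40.8
now [590.6 -69.2 166.5] yaw 32.18 F [ 0.5 -1.  -6.3] w 40.8 t 8.65 q7 0.8
shift [0.4 1.5 3.8] turn [ 0.0004 -0.002  -0.0001]
clock: 8.85
eef_pos: [590.4, -68.4, 166.5]
tool_rot: [-1.571, 0.0, 0.563]
force: [0.1, -0.7, -5.3]
width: 41.1
now [590.4 -68.4 166.5] yaw 32.24 F [ 0.1 -0.7 -5.3] w 41.1 t 8.85 q7 0.8
shift [0.2 1.5 3.1] turn [-0.0001 -0.0011 -0.0001]
```

```bash
python3 -m jog '[{"x":0,"y":10,"z":1.5,"ax":0,"ay":0,"az":0,"grip":36},{"x":0,"y":22,"z":1.5,"ax":0,"ay":0,"az":0,"grip":36},{"x":0,"y":34,"z":1.5,"ax":0,"ay":0,"az":0,"grip":36},{"x":0,"y":42,"z":1.5,"ax":0,"ay":0,"az":0,"grip":36},{"x":0,"y":45,"z":1.5,"ax":0,"ay":0,"az":0,"grip":36}]';python3 -m jog '[{"x":0,"y":0,"z":0,"ax":0,"ay":0,"az":0,"grip":36},{"x":0,"y":0,"z":0,"ax":0,"ay":0,"az":0,"grip":36},{"x":0,"y":0,"z":0,"ax":0,"ay":0,"az":0,"grip":36},{"x":0,"y":0,"z":0,"ax":0,"ay":0,"az":0,"grip":36}]'; python3 -c "
from h import *
goto(588.9,-65.7,120,32.3); snap('wrist','w11'); snap('scene','s11'); crop('s11',220,120,380,240,5,'c11')"
```

```text
clock: 9.35
eef_pos: [588.6, -66.8, 119.9]
tool_rot: [-1.569, 0.002, 0.563]
force: [0.4, -0.4, -6.3]
width: 40.9
clock: 9.75
eef_pos: [589.9, -67.0, 122.1]
tool_rot: [-1.571, -0.001, 0.563]
force: [0.3, 0.6, -5.8]
width: 41.2
now [589.9 -67.  122.1] yaw 32.26 F [ 0.3  0.6 -5.8] w 41.2 t 9.75 q7 0.81
shift [-0.2  2.1  1.6] turn [ 0.0006 -0.0007  0.0008]
```

View pics/w11.png

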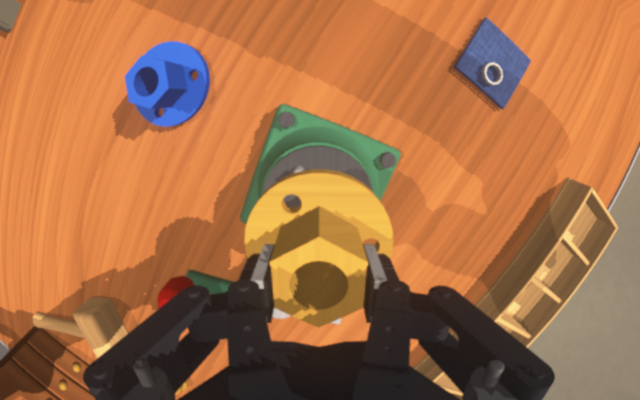

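View pics/c11.png

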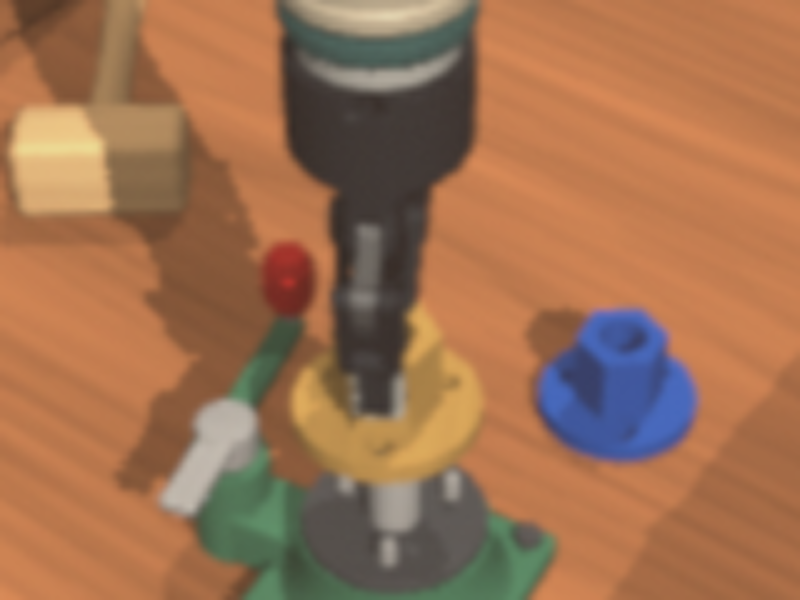

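```bash
python3 -m jog '[{"x":0,"y":6,"z":1.5,"ax":0,"ay":0,"az":0,"grip":36},{"x":0,"y":12,"z":1.5,"ax":0,"ay":0,"az":0,"grip":36},{"x":0,"y":18,"z":1.5,"ax":0,"ay":0,"az":0,"grip":36},{"x":0,"y":22,"z":1.5,"ax":0,"ay":0,"az":0,"grip":36},{"x":0,"y":22,"z":1.5,"ax":0,"ay":0,"az":0,"grip":36}]'; python3 -c "
from h import *
goto(588.9,-65.7,100,32.3)"
```

```text
clock: 10.35
eef_pos: [588.1, -65.7, 98.6]
tool_rot: [-1.57, 0.001, 0.563]
force: [0.3, 0.2, -5.6]
width: 41.0
now [588.1 -65.7  98.6] yaw 32.26 F [ 0.3  0.2 -5.6] w 41.0 t 10.35 q7 0.82
shift [ 0.7 -1.4 -0.5] turn [-0.0011 -0.0008 -0.0015]
```

```bash
python3 -m jog '[{"x":0,"y":3,"z":0,"ax":0,"ay":0,"az":0,"grip":36},{"x":0,"y":6,"z":0,"ax":0,"ay":0,"az":0,"grip":36},{"x":0,"y":9,"z":0,"ax":0,"ay":0,"az":0,"grip":36}]'; python3 -m jog '[{"x":0,"y":3,"z":0,"ax":0,"ay":0,"az":0,"grip":36},{"x":0,"y":6,"z":0,"ax":0,"ay":0,"az":0,"grip":36},{"x":0,"y":8,"z":0,"ax":0,"ay":0,"az":0,"grip":36},{"x":0,"y":8,"z":0,"ax":0,"ay":0,"az":0,"grip":36}]'; python3 -c "
from h import *
goto(588.9,-65.7,80,32.3); print(read_state()['torque'])"
```

```text
clock: 10.65
eef_pos: [588.9, -65.7, 90.5]
tool_rot: [-1.571, -0.0, 0.563]
force: [-0.8, 0.1, -6.7]
width: 41.2
clock: 11.05
eef_pos: [588.5, -65.6, 82.2]
tool_rot: [-1.57, 0.001, 0.563]
force: [-0.2, -0.6, -5.6]
width: 41.0
now [588.5 -65.6  82.2] yaw 32.26 F [-0.2 -0.6 -5.6] w 41.0 t 11.05 q7 0.83
shift [ 0.3  2.2 -0.3] turn [-0.0004 -0.0008 -0.0005]
[-0.00479524  0.01723863  0.01226285]
```

```bash
python3 -m jog '[{"x":0,"y":2,"z":0,"ax":0,"ay":0,"az":0,"grip":36},{"x":0,"y":4,"z":0,"ax":0,"ay":0,"az":0,"grip":36},{"x":0,"y":6,"z":0,"ax":0,"ay":0,"az":0,"grip":36},{"x":0,"y":7,"z":0,"ax":0,"ay":0,"az":0,"grip":36}]'; python3 -m jog '[{"x":0,"y":1,"z":0,"ax":0,"ay":0,"az":0,"grip":36},{"x":0,"y":2,"z":0,"ax":0,"ay":0,"az":0,"grip":36}]'; python3 -c "
from h import *
goto(588.9,-65.7,80,32.3)
print(read_state()['torque'])
snap('scene','s12'); crop('s12',220,140,380,260,5,'c12')"
```

```text
clock: 11.45
eef_pos: [588.6, -65.7, 75.3]
tool_rot: [-1.571, 0.0, 0.563]
force: [-0.1, 0.2, -5.8]
width: 40.8
clock: 11.65
eef_pos: [588.8, -65.7, 73.5]
tool_rot: [-1.571, -0.0, 0.563]
force: [-0.1, 0.4, -6.2]
width: 41.0
now [588.8 -65.7  73.5] yaw 32.26 F [-0.1  0.4 -6.2] w 41.0 t 11.65 q7 0.83
shift [ 0.1 -6.5 -0.1] turn [ 0.     -0.0007  0.0001]
[-0.03715953  0.01718539 -0.00688134]
```

View pics/c12.png

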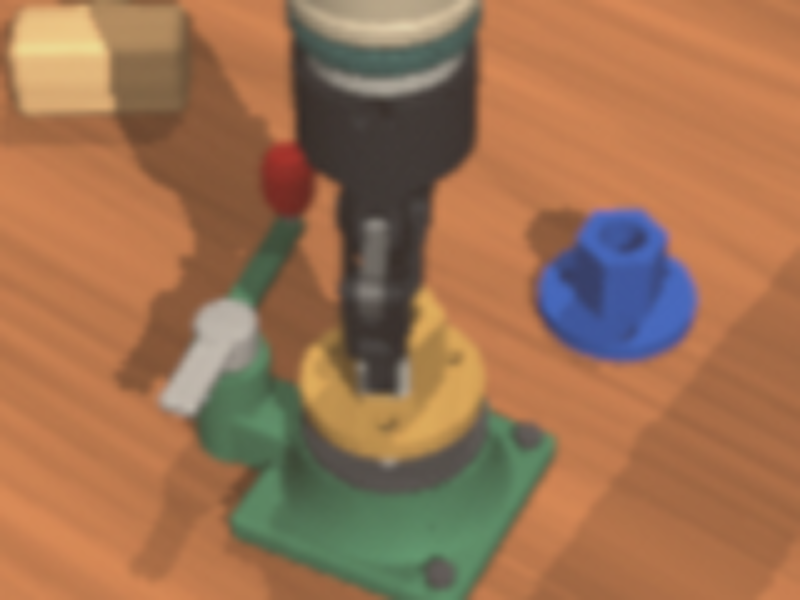

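```bash
J='python3 -c'; python3 -m jog '[{"x":0,"y":1,"z":0,"ax":0,"ay":0,"az":0,"grip":36},{"x":0,"y":2,"z":0,"ax":0,"ay":0,"az":0,"grip":36}]'; python3 -m jog '[{"x":0,"y":0.5,"z":0,"ax":0,"ay":0,"az":0,"grip":36},{"x":0,"y":1,"z":0,"ax":0,"ay":0,"az":0,"grip":36}]';  python3 -m jog '[{"x":0,"y":0.5,"z":0,"ax":0,"ay":0,"az":0,"grip":36},{"x":0,"y":1,"z":0,"ax":0,"ay":0,"az":0,"grip":36}]'; python3 -c "
from h import *
goto(588.9,-65.7,80,32.3)
print(read_state()['torque'])"
```

```text
clock: 11.9
eef_pos: [588.8, -65.7, 71.6]
tool_rot: [-1.571, -0.0, 0.563]
force: [0.5, -1.1, -5.9]
width: 40.8
clock: 12.1
eef_pos: [588.7, -65.7, 70.5]
tool_rot: [-1.571, 0.0, 0.563]
force: [0.3, -0.2, -5.2]
width: 40.9
clock: 12.3
eef_pos: [588.8, -65.7, 69.6]
tool_rot: [-1.571, -0.0, 0.563]
force: [0.1, -0.2, -6.2]
width: 41.2
now [588.8 -65.7  69.6] yaw 32.26 F [ 0.1 -0.2 -6.2] w 41.2 t 12.3 q7 0.83
shift [  0.1 -10.4  -0.1] turn [-0.     -0.0007  0.    ]
[-0.00383143  0.01124184  0.0513091 ]
```

```bash
python3 -m jog '[{"x":0,"y":0.5,"z":0,"ax":0,"ay":0,"az":0,"grip":36},{"x":0,"y":1,"z":0,"ax":0,"ay":0,"az":0,"grip":36}]'; python3 -m jog '[{"x":0,"y":0.5,"z":0,"ax":0,"ay":0,"az":0,"grip":36},{"x":0,"y":1,"z":0,"ax":0,"ay":0,"az":0,"grip":36}]';  python3 -m jog '[{"x":0,"y":0.5,"z":0,"ax":0,"ay":0,"az":0,"grip":36},{"x":0,"y":1,"z":0,"ax":0,"ay":0,"az":0,"grip":36}]'; python3 -c "
from h import *
goto(588.9,-65.7,80,32.3)
print(read_state()['torque'])"
```

```text
clock: 12.5
eef_pos: [588.7, -65.7, 68.6]
tool_rot: [-1.571, 0.0, 0.563]
force: [0.3, -0.2, -6.2]
width: 41.0
clock: 12.7
eef_pos: [588.8, -65.7, 67.5]
tool_rot: [-1.571, -0.0, 0.563]
force: [-0.2, 0.4, -6.0]
width: 40.9
clock: 12.9
eef_pos: [588.7, -65.7, 66.6]
tool_rot: [-1.571, 0.0, 0.563]
force: [-0.1, -0.0, -5.6]
width: 41.1
now [588.7 -65.7  66.6] yaw 32.26 F [-0.1 -0.  -5.6] w 41.1 t 12.9 q7 0.83
shift [  0.1 -13.4  -0.1] turn [-0.     -0.0007 -0.    ]
[ 0.02927474 -0.00494306  0.01117095]
```

```bash
python3 -m jog '[{"x":0,"y":0.7,"z":0,"ax":0,"ay":0,"az":0,"grip":36},{"x":0,"y":1.5,"z":0,"ax":0,"ay":0,"az":0,"grip":36}]'; python3 -m jog '[{"x":0,"y":0.7,"z":0,"ax":0,"ay":0,"az":0,"grip":36},{"x":0,"y":1.5,"z":0,"ax":0,"ay":0,"az":0,"grip":36}]';  python3 -m jog '[{"x":0,"y":0.7,"z":0,"ax":0,"ay":0,"az":0,"grip":36},{"x":0,"y":1.5,"z":0,"ax":0,"ay":0,"az":0,"grip":36}]'; python3 -c "
from h import *
goto(588.9,-65.7,80,32.3)
print(read_state()['torque']);snap('scene','s13'); crop('s13',220,140,380,260,5,'c13')"
```

```text
clock: 13.1
eef_pos: [588.8, -65.7, 65.0]
tool_rot: [-1.571, -0.0, 0.563]
force: [0.2, -0.8, -5.4]
width: 40.8
clock: 13.3
eef_pos: [588.8, -65.7, 63.5]
tool_rot: [-1.571, -0.0, 0.563]
force: [0.3, 0.4, -5.5]
width: 40.9
clock: 13.5
eef_pos: [588.8, -65.7, 62.1]
tool_rot: [-1.571, -0.0, 0.563]
force: [-0.1, -0.2, -6.0]
width: 40.9
now [588.8 -65.7  62.1] yaw 32.26 F [-0.1 -0.2 -6. ] w 40.9 t 13.5 q7 0.83
shift [  0.1 -17.9  -0.1] turn [ 0.     -0.0007  0.0001]
[-0.04715454  0.0613525  -0.01163059]
```

View pics/c13.png

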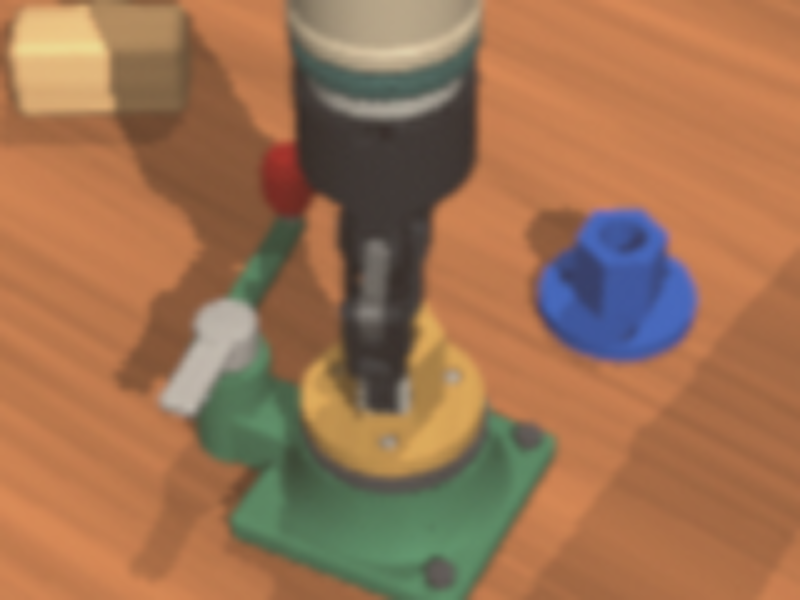

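The studs show through the holes at crop (390,441) and (455,377), so the collar is on them with no contact force. I'll keep lowering to the deck.

```bash
python3 -m jog '[{"x":0,"y":0.5,"z":0,"ax":0,"ay":0,"az":0,"grip":36},{"x":0,"y":1,"z":0,"ax":0,"ay":0,"az":0,"grip":36}]'; python3 -m jog '[{"x":0,"y":0.5,"z":0,"ax":0,"ay":0,"az":0,"grip":36},{"x":0,"y":1,"z":0,"ax":0,"ay":0,"az":0,"grip":36}]';  python3 -m jog '[{"x":0,"y":0.5,"z":0,"ax":0,"ay":0,"az":0,"grip":36},{"x":0,"y":0.5,"z":0,"ax":0,"ay":0,"az":0,"grip":36}]'
```

```text
clock: 13.75
eef_pos: [588.8, -65.7, 61.1]
tool_rot: [-1.571, -0.0, 0.563]
force: [0.2, -0.2, -5.5]
width: 40.8
clock: 13.95
eef_pos: [588.8, -65.7, 60.1]
tool_rot: [-1.571, -0.0, 0.563]
force: [0.0, -0.0, -5.4]
width: 41.2
clock: 14.15
eef_pos: [588.7, -65.7, 59.5]
tool_rot: [-1.571, 0.0, 0.563]
force: [-0.1, 0.1, -6.4]
width: 41.1
```

```bash
python3 -m jog '[{"x":0,"y":0.5,"z":0,"ax":0,"ay":0,"az":0,"grip":36},{"x":0,"y":0.5,"z":0,"ax":0,"ay":0,"az":0,"grip":36}]'; python3 -m jog '[{"x":0,"y":0.5,"z":0,"ax":0,"ay":0,"az":0,"grip":36},{"x":0,"y":0.5,"z":0,"ax":0,"ay":0,"az":0,"grip":36}]';  python3 -m jog '[{"x":0,"y":0.5,"z":0,"ax":0,"ay":0,"az":0,"grip":36},{"x":0,"y":0.5,"z":0,"ax":0,"ay":0,"az":0,"grip":36}]'
```

```text
clock: 14.35
eef_pos: [588.7, -65.7, 59.0]
tool_rot: [-1.571, 0.0, 0.563]
force: [-0.5, -0.1, -5.8]
width: 41.0
clock: 14.55
eef_pos: [588.7, -65.7, 58.5]
tool_rot: [-1.571, 0.0, 0.563]
force: [0.4, 0.1, -6.0]
width: 41.0
clock: 14.75
eef_pos: [588.7, -65.7, 58.1]
tool_rot: [-1.571, 0.0, 0.563]
force: [0.0, 0.3, -5.9]
width: 40.8
```

```bash
python3 -m jog '[{"x":0,"y":0.4,"z":0,"ax":0,"ay":0,"az":0,"grip":36},{"x":0,"y":0.4,"z":0,"ax":0,"ay":0,"az":0,"grip":36}]'; python3 -m jog '[{"x":0,"y":0.4,"z":0,"ax":0,"ay":0,"az":0,"grip":36},{"x":0,"y":0.4,"z":0,"ax":0,"ay":0,"az":0,"grip":36}]';  python3 -m jog '[{"x":0,"y":0.4,"z":0,"ax":0,"ay":0,"az":0,"grip":36},{"x":0,"y":0.4,"z":0,"ax":0,"ay":0,"az":0,"grip":36}]'
```

```text
clock: 14.95
eef_pos: [588.8, -65.7, 58.1]
tool_rot: [-1.571, -0.0, 0.563]
force: [-1.8, 0.3, -1.6]
width: 41.1
clock: 15.15
eef_pos: [588.8, -65.7, 58.0]
tool_rot: [-1.571, -0.0, 0.563]
force: [-2.5, 0.1, 4.3]
width: 41.1
clock: 15.35
eef_pos: [588.8, -65.7, 58.0]
tool_rot: [-1.571, -0.0, 0.563]
force: [-3.6, 0.3, 8.3]
width: 41.2
```

Deck contact came at TCP z 58.0, the value expected for an underside height of 60, and the collar's weight is off the wrist. I'll open the jaws and rise straight up.

```bash
python3 -m jog '[{"x":0,"y":-0.4,"z":0,"ax":0,"ay":0,"az":0,"grip":46},{"x":0,"y":-0.4,"z":0,"ax":0,"ay":0,"az":0,"grip":54},{"x":0,"y":-0.4,"z":0,"ax":0,"ay":0,"az":0,"grip":60},{"x":0,"y":-0.4,"z":0,"ax":0,"ay":0,"az":0,"grip":62},{"x":0,"y":-0.4,"z":0,"ax":0,"ay":0,"az":0,"grip":62}]'; python3 -m jog '[{"x":0,"y":-10,"z":0,"ax":0,"ay":0,"az":0,"grip":62},{"x":0,"y":-25,"z":0,"ax":0,"ay":0,"az":0,"grip":62},{"x":0,"y":-50,"z":0,"ax":0,"ay":0,"az":0,"grip":62},{"x":0,"y":-80,"z":0,"ax":0,"ay":0,"az":0,"grip":62},{"x":0,"y":-100,"z":0,"ax":0,"ay":0,"az":0,"grip":62}]'; python3 -c "
from h import *
snap('scene','s14'); crop('s14',220,140,380,260,5,'c14'); snap('wrist','w14'); goto(560,-150,180,30)"
```

```text
clock: 15.85
eef_pos: [588.8, -65.7, 57.2]
tool_rot: [-1.571, -0.0, 0.563]
force: [0.9, 0.8, -0.4]
width: 62.1
clock: 16.35
eef_pos: [589.6, -66.0, 160.0]
tool_rot: [-1.573, -0.002, 0.563]
force: [0.9, 0.6, -0.2]
width: 62.1
now [591.2 -66.2 161.1] yaw 32.25 F [ 1.   0.1 -0.1] w 62.0 t 16.45 q7 0.8
shift [-71.  -19.1 -54.3] turn [0.004  0.0393 0.0056]
```

View pics/c14.png

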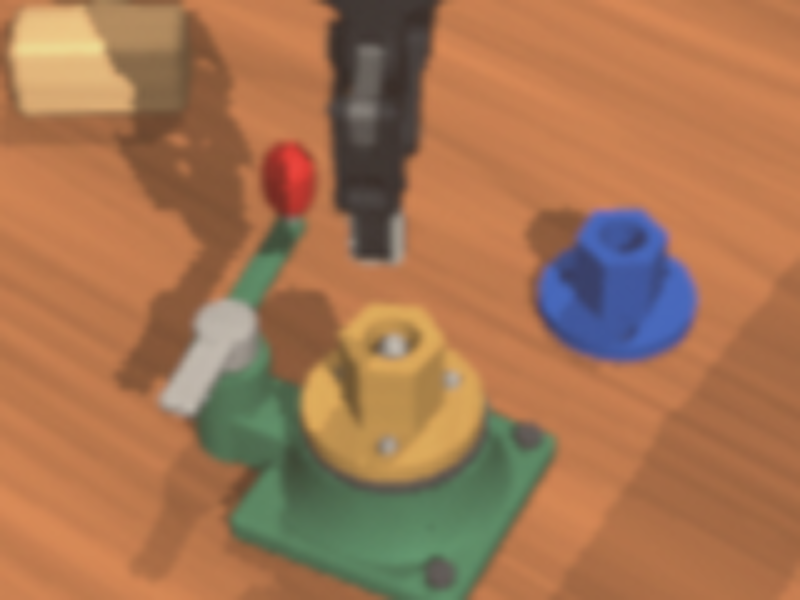

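View pics/w14.png

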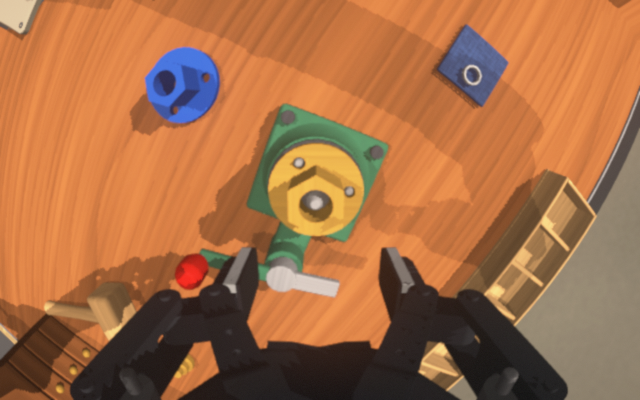

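```bash
python3 -c "
from h import *
d=load('w9'); P=lambda u,v,z: at(d,240+u/4,10+v/4,z,True)[:2]
for a,b in [((205,22),(608,180)),((195,25),(42,410))]:
  for z in (10,):
    w=P(*b,z)-P(*a,z); print(np.degrees(np.arctan2(w[1],w[0])),np.hypot(*w))
for z in (104,110,122): print('knob w9',at(d,185,159,z,True)[:2])
e=load('w14')
for z in (104,110,122): print('knob w14',at(e,191,271,z,True)[:2])
for z in (80,90): print('piv',at(e,281,277,z,True)[:2],at(d,284,170,z,True)[:2])
crop('w14',160,220,360,320,4,'c15')
"
```

```text
10.889030154485587 113.5797079339016
-79.12798176226565 111.40352866019123
knob w9 [ 527.95668703 -177.45354754]
knob w9 [ 529.79744529 -175.14114874]
knob w9 [ 533.4789618  -170.51635114]
knob w14 [ 527.98628985 -179.21371022]
knob w14 [ 528.5507268  -174.50443005]
knob w14 [ 529.6796007  -165.08586973]
piv [ 603.94924592 -151.95855043] [ 602.83088206 -148.23143632]
piv [ 601.75483488 -145.95716028] [ 602.69894888 -145.87437853]
```

View pics/c15.png

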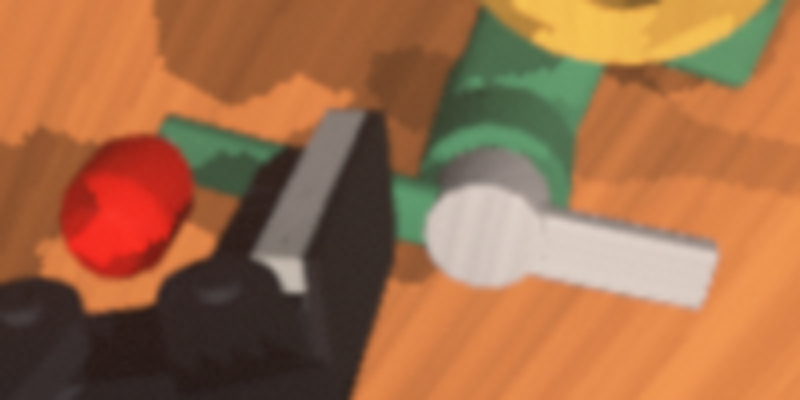

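The collar is flush on the deck, with the studs showing at crop (388,446) and (453,379). The crank geometry is: pivot at (605.3, -153.7), knob at about (528.5, -176.5), 80 mm from the pivot as specified. That puts the crank about 1.47 rad open. I'll straddle the knob with the jaws along its direction of travel.

```bash
python3 -c "
from h import *
goto(528.5,-176.5,150,-73.5)"; python3 -m jog '[{"x":-20,"y":0,"z":-12,"ax":0,"ay":0.14,"az":0,"grip":46},{"x":-45,"y":0,"z":-25,"ax":0,"ay":0.28,"az":0,"grip":46},{"x":-70,"y":0,"z":-38,"ax":0,"ay":0.42,"az":0,"grip":46},{"x":-90,"y":0,"z":-50,"ax":0,"ay":0.56,"az":0,"grip":46},{"x":-110,"y":0,"z":-60,"ax":0,"ay":0.7,"az":0,"grip":46}]'; python3 -c "
from h import *
goto(528.5,-176.5,150,-73.5)"
```

```text
now [591.2 -66.2 161.1] yaw 32.25 F [ 1.   0.1 -0.1] w 62.0 t 16.45 q7 0.8
shift [-112.    10.7  -59.8] turn [-0.0022  1.8457  0.0077]
clock: 16.95
eef_pos: [526.8, -176.1, 156.9]
tool_rot: [-1.571, 0.001, -0.143]
force: [1.1, 0.9, -0.2]
width: 46.1
now [ 526.8 -176.1  156.9] yaw -8.22 F [ 1.1  0.9 -0.2] w 46.1 t 16.95 q7 0.46
shift [ 1.8  6.9 -0.1] turn [ 5.0000e-04  1.1394e+00 -6.0000e-04]
```

```bash
python3 -m jog '[{"x":0,"y":0,"z":0,"ax":0,"ay":0.14,"az":0,"grip":46},{"x":0,"y":0,"z":0,"ax":0,"ay":0.28,"az":0,"grip":46},{"x":0,"y":0,"z":0,"ax":0,"ay":0.42,"az":0,"grip":46},{"x":0,"y":0,"z":0,"ax":0,"ay":0.56,"az":0,"grip":46},{"x":0,"y":0,"z":0,"ax":0,"ay":0.7,"az":0,"grip":46}]'; python3 -m jog '[{"x":0,"y":0,"z":0,"ax":0,"ay":0.14,"az":0,"grip":46},{"x":0,"y":0,"z":0,"ax":0,"ay":0.28,"az":0,"grip":46},{"x":0,"y":0,"z":0,"ax":0,"ay":0.42,"az":0,"grip":46},{"x":0,"y":0,"z":0,"ax":0,"ay":0.44,"az":0,"grip":46},{"x":0,"y":0,"z":0,"ax":0,"ay":0.44,"az":0,"grip":46}]'; python3 -c "
from h import *
d=snap('wrist','w15'); goto(528.5,-176.5,110,-73.5); crop('w15',200,130,440,310,3,'c16'); print(proj(d,(528.5,-176.5,122),True))"
```

```text
clock: 17.45
eef_pos: [527.3, -174.9, 156.8]
tool_rot: [-1.571, 0.001, -0.843]
force: [0.0, 0.1, 0.0]
width: 46.3
clock: 17.95
eef_pos: [527.4, -174.9, 156.8]
tool_rot: [-1.572, 0.0, -1.274]
force: [0.3, -0.2, -0.2]
width: 45.8
now [ 527.5 -175.   157. ] yaw -73.01 F [ 0.3 -0.3 -0.2] w 46.1 t 18.0 q7 -0.42
shift [ 1.8 47.   0.5] turn [ 0.0006  0.0086 -0.0003]
[319.83940343 217.09612815]
```

View pics/w15.png

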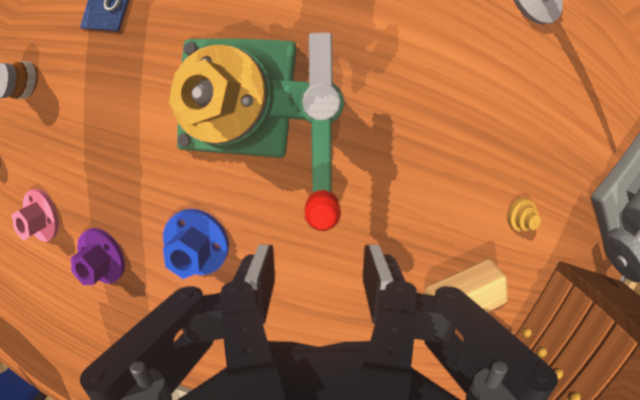

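```bash
python3 -c "
from h import *
d=load('w15'); print(at(d,322,211,122,True),at(d,322,211,112,True))"; python3 -m jog '[{"x":2,"y":20,"z":0.5,"ax":0,"ay":0,"az":0,"grip":46},{"x":2,"y":40,"z":0.5,"ax":0,"ay":0,"az":0,"grip":46},{"x":2,"y":52,"z":0.5,"ax":0,"ay":0,"az":0,"grip":46},{"x":2,"y":52,"z":0.5,"ax":0,"ay":0,"az":0,"grip":46}]'; python3 -c "
from h import *
d=snap('wrist','w16'); goto(528.5,-176.5,65,-73.5)"
```

```text
[ 533.23529845 -176.60624548  122.        ] [ 529.9019566  -177.76043711  112.        ]
clock: 18.4
eef_pos: [527.7, -176.3, 103.9]
tool_rot: [-1.573, 0.002, -1.276]
force: [-0.4, 0.1, -0.0]
width: 46.0
now [ 528.4 -176.9  104.9] yaw -73.14 F [-0.  -0.5  0.4] w 46.1 t 18.45 q7 -0.36
shift [-0.3 39.9  0.3] turn [ 0.001   0.0062 -0.0009]
```

View pics/w16.png

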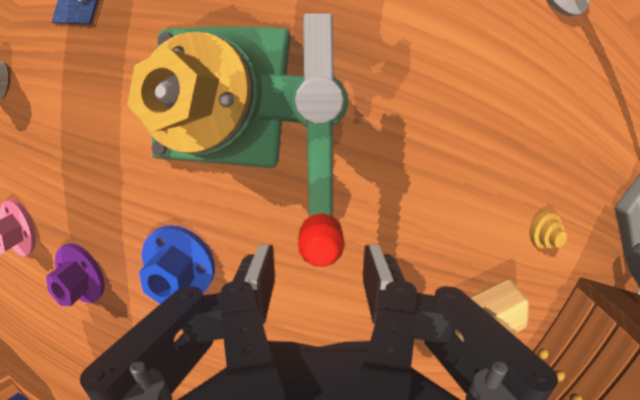

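```bash
python3 -m jog '[{"x":0,"y":10,"z":1.5,"ax":0,"ay":0,"az":0,"grip":46},{"x":0,"y":20,"z":1.5,"ax":0,"ay":0,"az":0,"grip":46},{"x":0,"y":30,"z":1.5,"ax":0,"ay":0,"az":0,"grip":46},{"x":0,"y":38,"z":1.5,"ax":0,"ay":0,"az":0,"grip":46},{"x":0,"y":38,"z":1.5,"ax":0,"ay":0,"az":0,"grip":46}]'; python3 -c "
from h import *
d=snap('wrist','w17'); goto(528.5,-176.5,65,-73.5)
P=np.array([605.3,-153.7]);
for a in (-163.5,-155,-145,-135,-125,-115,-105,-95,-87,-81,-79.1): print(a,np.round(P+80*np.array([np.cos(np.radians(a)),np.sin(np.radians(a))]),1),'yaw',a+90)"
```

```text
clock: 18.95
eef_pos: [529.3, -176.0, 65.9]
tool_rot: [-1.573, 0.001, -1.277]
force: [0.3, -0.0, 0.7]
width: 45.9
now [ 529.7 -176.4   66.6] yaw -73.18 F [ 0.5 -0.4 -0.7] w 46.3 t 19.0 q7 -0.32
shift [-0.2  1.6 -1.2] turn [ 0.0011  0.0056 -0.0007]
-163.5 [ 528.6 -176.4] yaw -73.5
-155 [ 532.8 -187.5] yaw -65
-145 [ 539.8 -199.6] yaw -55
-135 [ 548.7 -210.3] yaw -45
-125 [ 559.4 -219.2] yaw -35
-115 [ 571.5 -226.2] yaw -25
-105 [ 584.6 -231. ] yaw -15
-95 [ 598.3 -233.4] yaw -5
-87 [ 609.5 -233.6] yaw 3
-81 [ 617.8 -232.7] yaw 9
-79.1 [ 620.4 -232.3] yaw 10.900000000000006
```

View pics/w17.png

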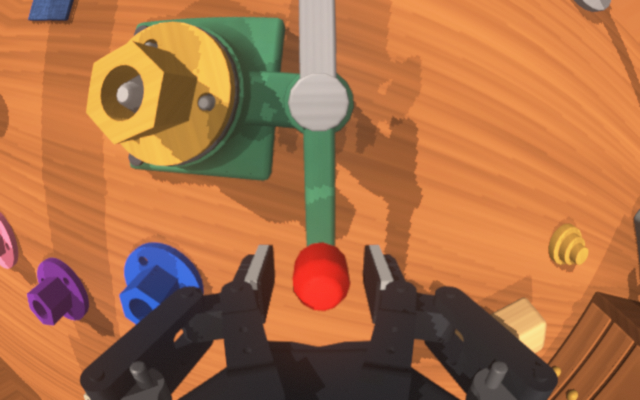

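Knob (321,275) lies between the pads (265/375). I'll narrow the gap without clamping and sweep the knob along its arc (radius 80 mm), with the tool turning with the crank.

```bash
python3 -m jog '[{"x":0,"y":0,"z":0,"ax":0,"ay":0,"az":0,"grip":32},{"x":0,"y":0,"z":0,"ax":0,"ay":0,"az":0,"grip":32},{"x":0,"y":0,"z":0,"ax":0,"ay":0,"az":0,"grip":32}]'; python3 -m jog '[{"x":5.6,"y":0,"z":0.2,"ax":0,"ay":-0.07,"az":0,"grip":32},{"x":11.1,"y":0,"z":0.8,"ax":0,"ay":-0.14,"az":0,"grip":32},{"x":16.6,"y":0,"z":1.7,"ax":0,"ay":-0.209,"az":0,"grip":32},{"x":22,"y":0,"z":3.1,"ax":0,"ay":-0.279,"az":0,"grip":32},{"x":27.4,"y":0,"z":4.8,"ax":0,"ay":-0.349,"az":0,"grip":32}]'; cat > arc.py <<'E'
from h import *
def tgt(a):
    P=np.array([605.3,-153.7])+80*np.array([np.cos(np.radians(a)),np.sin(np.radians(a))]); goto(P[0],P[1],66,a+90)
E
python3 -c "
from arc import *
snap('wrist','w18'); tgt(-143.5)"
```

```text
clock: 19.3
eef_pos: [530.5, -176.6, 67.6]
tool_rot: [-1.57, -0.0, -1.277]
force: [0.4, -0.2, -1.0]
width: 32.1
clock: 19.8
eef_pos: [542.7, -200.2, 67.3]
tool_rot: [-1.57, 0.002, -0.925]
force: [0.6, 2.2, -0.4]
width: 32.1
now [ 543.3 -201.6   67.5] yaw -52.88 F [ 0.3  0.2 -0. ] w 31.8 t 19.85 q7 -0.04
shift [-1.7  1.5 -1.6] turn [-0.0007  0.0108  0.0001]
```

View pics/w18.png

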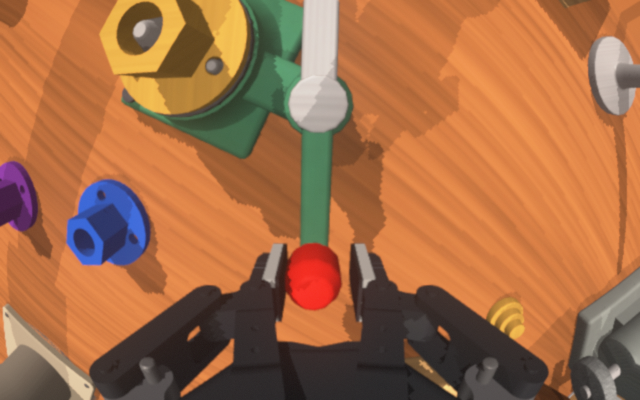

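```bash
python3 -m jog '[{"x":6,"y":0,"z":0,"ax":0,"ay":-0.087,"az":0,"grip":32},{"x":13,"y":0,"z":0.5,"ax":0,"ay":-0.175,"az":0,"grip":32},{"x":20,"y":0,"z":2,"ax":0,"ay":-0.262,"az":0,"grip":32},{"x":26.5,"y":0,"z":3.8,"ax":0,"ay":-0.349,"az":0,"grip":32},{"x":33,"y":0,"z":6.5,"ax":0,"ay":-0.436,"az":0,"grip":32}]'; python3 -c "
from arc import *
tgt(-118.5)"
```

```text
clock: 20.35
eef_pos: [567.2, -222.8, 67.2]
tool_rot: [-1.57, 0.002, -0.49]
force: [-1.2, 1.8, 0.5]
width: 32.1
now [ 567.2 -222.8   67.2] yaw -28.05 F [-1.2  1.8  0.5] w 32.1 t 20.35 q7 0.27
shift [ 0.5  1.2 -1.1] turn [-0.0009  0.0078 -0.0021]
```

Next 25° of the arc, to about -93.5°.

```bash
python3 -m jog '[{"x":7,"y":0,"z":0,"ax":0,"ay":-0.087,"az":0,"grip":32},{"x":14,"y":0,"z":0.5,"ax":0,"ay":-0.175,"az":0,"grip":32},{"x":21,"y":0,"z":2,"ax":0,"ay":-0.262,"az":0,"grip":32},{"x":27.5,"y":0,"z":3.8,"ax":0,"ay":-0.349,"az":0,"grip":32},{"x":34,"y":0,"z":6.5,"ax":0,"ay":-0.436,"az":0,"grip":32}]'; python3 -c "
from arc import *
snap('wrist','w19'); tgt(-93.5); tgt(-85)"
```

```text
clock: 20.85
eef_pos: [599.8, -233.5, 67.0]
tool_rot: [-1.57, 0.002, -0.054]
force: [-2.0, 1.5, -0.2]
width: 31.8
now [ 601.4 -233.8   67.2] yaw -2.88 F [ 0.1 -0.  -0.6] w 31.9 t 20.9 q7 0.58
shift [-1.   1.2  0.2] turn [-0.0004  0.0108 -0.0002]
now [ 601.4 -233.8   67.2] yaw -2.88 F [ 0.1 -0.  -0.6] w 31.9 t 20.9 q7 0.58
shift [10.9  1.2  1. ] turn [-0.0005 -0.1375 -0.0002]
```

View pics/w19.png

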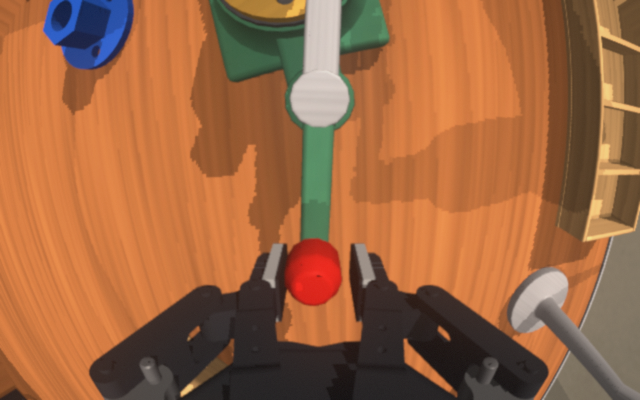

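```bash
python3 -m jog '[{"x":3,"y":0,"z":0.1,"ax":0,"ay":-0.04,"az":0,"grip":32},{"x":6,"y":0,"z":0.3,"ax":0,"ay":-0.08,"az":0,"grip":32},{"x":9,"y":0,"z":0.6,"ax":0,"ay":-0.12,"az":0,"grip":32},{"x":12,"y":0,"z":1,"ax":0,"ay":-0.15,"az":0,"grip":32}]'; python3 -m jog '[{"x":2,"y":0,"z":0,"ax":0,"ay":-0.025,"az":0,"grip":32},{"x":4,"y":0,"z":0.1,"ax":0,"ay":-0.05,"az":0,"grip":32}]'; python3 -c "
from arc import *
tgt(-79.1)"
```

```text
clock: 21.3
eef_pos: [612.6, -233.7, 67.2]
tool_rot: [-1.571, 0.001, 0.096]
force: [-2.5, 0.7, -1.2]
width: 31.6
clock: 21.5
eef_pos: [616.8, -233.4, 67.2]
tool_rot: [-1.571, 0.0, 0.146]
force: [-1.8, -0.0, -0.3]
width: 31.9
now [ 616.8 -233.4   67.2] yaw 8.35 F [-1.8 -0.  -0.3] w 31.9 t 21.5 q7 0.71
shift [3.7 1.2 0.6] turn [-0.0001 -0.0445 -0.0003]
```

```bash
python3 -m jog '[{"x":1.5,"y":0,"z":0,"ax":0,"ay":-0.02,"az":0,"grip":32},{"x":3,"y":0,"z":0.1,"ax":0,"ay":-0.04,"az":0,"grip":32}]'; python3 -m jog '[{"x":1,"y":0,"z":0,"ax":0,"ay":0,"az":0,"grip":32},{"x":2,"y":0,"z":0,"ax":0,"ay":0,"az":0,"grip":32}]';python3 -m jog '[{"x":1,"y":0,"z":0,"ax":0,"ay":0,"az":0,"grip":32},{"x":1,"y":0,"z":0,"ax":0,"ay":0,"az":0,"grip":32}]'
```

```text
clock: 21.7
eef_pos: [619.8, -232.9, 67.3]
tool_rot: [-1.571, 0.0, 0.185]
force: [-1.8, 0.0, -0.6]
width: 32.1
clock: 21.9
eef_pos: [621.7, -232.9, 67.3]
tool_rot: [-1.571, 0.0, 0.184]
force: [-1.6, -0.7, -0.2]
width: 32.1
clock: 22.1
eef_pos: [622.5, -232.8, 67.3]
tool_rot: [-1.571, 0.0, 0.184]
force: [-2.2, -1.0, -1.3]
width: 31.8
```

```bash
python3 -m jog '[{"x":0.7,"y":0,"z":0,"ax":0,"ay":0,"az":0,"grip":32},{"x":0.7,"y":0,"z":0,"ax":0,"ay":0,"az":0,"grip":32}]'; python3 -m jog '[{"x":0.7,"y":0,"z":0,"ax":0,"ay":0,"az":0,"grip":32},{"x":0.7,"y":0,"z":0,"ax":0,"ay":0,"az":0,"grip":32}]';python3 -m jog '[{"x":0.7,"y":0,"z":0,"ax":0,"ay":0,"az":0,"grip":32},{"x":0.7,"y":0,"z":0,"ax":0,"ay":0,"az":0,"grip":32}]'
```

```text
clock: 22.3
eef_pos: [622.6, -232.8, 67.2]
tool_rot: [-1.571, 0.001, 0.184]
force: [-2.9, -2.1, -0.3]
width: 32.2
clock: 22.5
eef_pos: [622.6, -232.8, 67.2]
tool_rot: [-1.571, 0.003, 0.183]
force: [-5.5, -1.6, 1.1]
width: 32.1
clock: 22.7
eef_pos: [622.6, -232.8, 67.2]
tool_rot: [-1.57, 0.004, 0.183]
force: [-7.3, -2.4, 1.6]
width: 32.0
```

The force is rising with the TCP stalled at x 622.6. That puts the knob at about 620.2, matching the predicted closed position of 620.4, so the crank is at its stop. I'll back off, open and lift clear.

```bash
python3 -m jog '[{"x":-2.5,"y":0,"z":0,"ax":0,"ay":0,"az":0,"grip":36},{"x":-4,"y":0,"z":0,"ax":0,"ay":0,"az":0,"grip":46},{"x":-4,"y":0,"z":0,"ax":0,"ay":0,"az":0,"grip":48},{"x":-4,"y":0,"z":0,"ax":0,"ay":0,"az":0,"grip":48}]'; python3 -c "
from arc import *
snap('wrist','w20'); tgt(-79.1)"
```

```text
clock: 23.1
eef_pos: [621.7, -232.3, 67.6]
tool_rot: [-1.571, -0.001, 0.184]
force: [-0.5, -0.4, 0.2]
width: 48.0
now [ 621.5 -232.3   67.5] yaw 10.57 F [ 0.2 -0.2  0.2] w 47.9 t 23.15 q7 0.73
shift [-1.   1.5  0.3] turn [ 0.0001 -0.0058  0.0011]
```

View pics/w20.png

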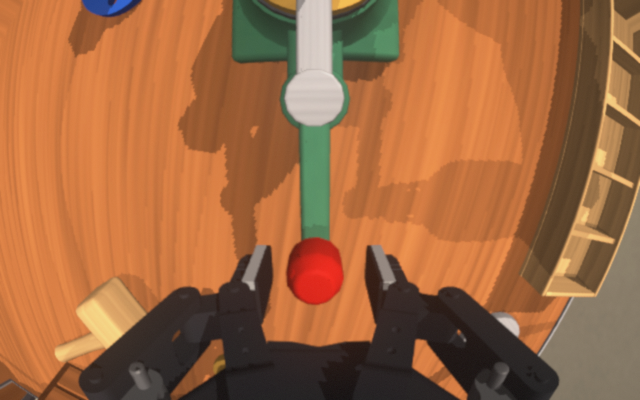

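The knob (315,270) is free between the open pads, and the arm and tongue line up straight with the head's axis. Lifting away.

```bash
python3 -m jog '[{"x":0,"y":-10,"z":0,"ax":0,"ay":0,"az":0,"grip":48},{"x":0,"y":-25,"z":0,"ax":0,"ay":0,"az":0,"grip":48},{"x":0,"y":-50,"z":0,"ax":0,"ay":0,"az":0,"grip":48},{"x":0,"y":-80,"z":0,"ax":0,"ay":0,"az":0,"grip":48},{"x":0,"y":-110,"z":0,"ax":0,"ay":0,"az":0,"grip":48}]'; python3 -m jog '[{"x":0,"y":-20,"z":-15,"ax":0,"ay":0,"az":0,"grip":48},{"x":0,"y":-30,"z":-35,"ax":0,"ay":0,"az":0,"grip":48},{"x":0,"y":-30,"z":-50,"ax":0,"ay":0,"az":0,"grip":48},{"x":0,"y":-30,"z":-50,"ax":0,"ay":0,"az":0,"grip":48}]'; python3 -c "
from arc import *
snap('wrist','w21'); snap('scene','s21'); snap('top','t21'); crop('s21',200,130,380,265,4,'c21'); crop('w21',220,20,420,220,3,'c22'); crop('t21',230,125,420,265,4,'c23'); tgt(-79.1)"
```

```text
clock: 23.65
eef_pos: [621.1, -232.8, 179.8]
tool_rot: [-1.572, -0.001, 0.184]
force: [0.6, 0.5, 0.3]
width: 47.9
clock: 24.05
eef_pos: [629.4, -285.0, 207.9]
tool_rot: [-1.573, -0.0, 0.18]
force: [-0.5, -0.3, -0.9]
width: 48.4
now [ 629.5 -280.4  206.2] yaw 10.57 F [ 0.1 -0.6  0.3] w 47.9 t 24.2 q7 0.75
shift [1.000e-01 1.403e+02 4.860e+01] turn [-0.0024 -0.0058 -0.0014]
```

View pics/c21.png

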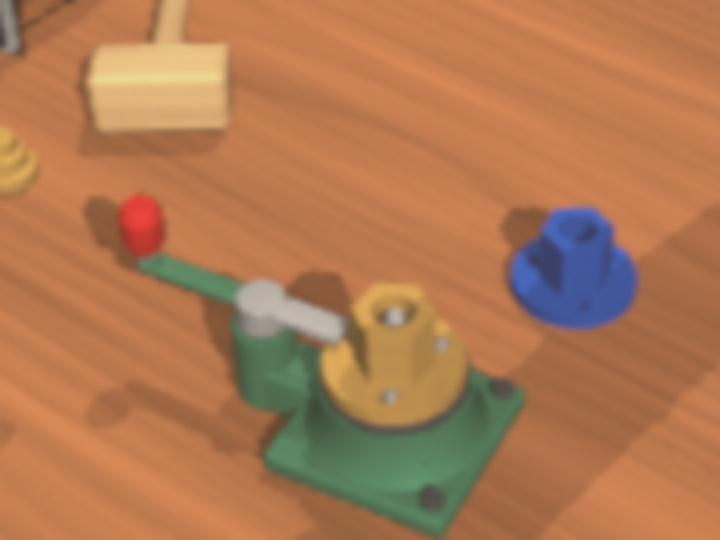

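View pics/c22.png

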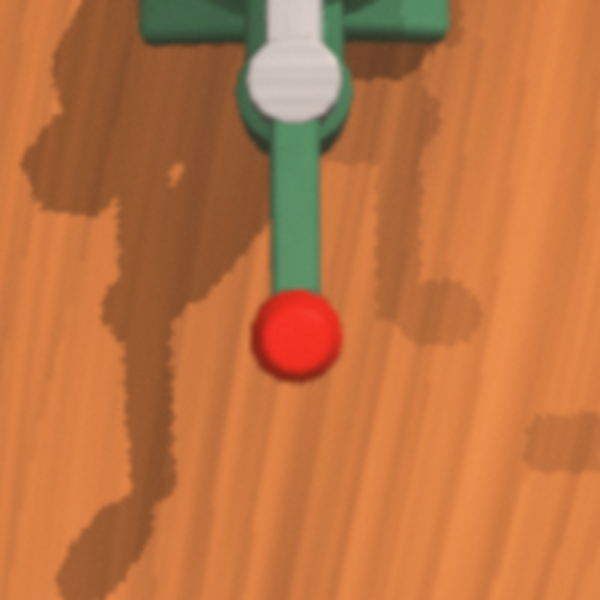

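View pics/t21.png

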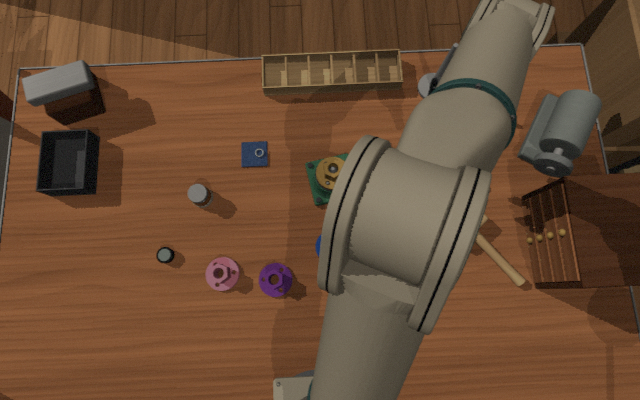

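```bash
python3 -m jog '[{"x":0,"y":0,"z":0,"ax":0,"ay":0,"az":0,"grip":48},{"x":0,"y":0,"z":0,"ax":0,"ay":0,"az":0,"grip":48},{"x":0,"y":0,"z":0,"ax":0,"ay":0,"az":0,"grip":48},{"x":0,"y":0,"z":0,"ax":0,"ay":0,"az":0,"grip":48},{"x":0,"y":0,"z":0,"ax":0,"ay":0,"az":0,"grip":48}]'; python3 -c "
from h import *
d=snap('wrist','w22'); snap('scene','s22'); s=read_state(); print(s['clock'],s['force'],np.abs(s['qd']).max())
d=load('w21'); print(at(d,319,131.7,122,True), at(d,220+294/3,20+77/3,84,True))"
```

```text
clock: 24.7
eef_pos: [630.0, -281.6, 207.3]
tool_rot: [-1.571, 0.0, 0.184]
force: [0.4, -0.0, 0.2]
width: 47.8
24.8 [ 0.07099803 -0.21151356 -0.49395172] 0.0016635245095171305
[ 620.01857862 -231.45760736  122.        ] [ 605.16064602 -154.61806361   84.        ]
```

View pics/s22.png

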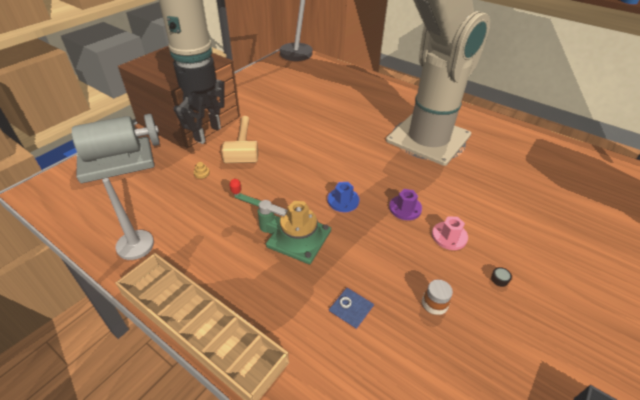

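The knob measures (620.0, -231.5) against a closed position of (620.4, -232.3). The collar is flush at scene (298,215) under the tongue, everything else is where it was, and the gripper is clear. Handing in.

```bash
python3 -c "
from cell import *
print(finish_job())"
```

```text
the job is handed in; nothing more can be done
None
```

The collar is flush on the deck over the three studs, and the crank is closed to its stop with its tongue over the flange. The job was handed in at about 25 s of the 72 s allowed.

- **Collar:** I gripped the brass collar across two flats and turned it to the stud angle I measured (about 32° in the world frame). It slid over the studs with no measurable contact force until it met the deck at the expected height. I pressed down with about 14 N at most, then let go.
- **Crank:** I pushed the red knob round its arc with about 2 N until the force rose to about 8 N at the stop, then backed off and lifted clear.
- **Final checks:** The knob measured (620.0, -231.5), within 1 mm of the predicted closed position (620.4, -232.3). The studs show through the flange holes, the wrist force is about zero, and the other things on the counter show no shift from the first picture.
- **Disagreement:** The pictures put the fingertips about 25 mm above the reported TCP, not 11 mm below it as stated. Because of this, my first close passed over the collar without touching it. I then used the offset measured from the pictures.

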